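Clear the clay workshop table

TASK

The clay workshop is over: hang every clay tool by its eye on a peg of the rail, one to a peg, any peg, so that it hangs straight down freely, and set the three terracotta tiles out to dry on the plywood board in one even row, each centred on its own line, lengthwise along it, with its end up against the batten. Leave the mugs and the little dish where they are.

Things in the scene. Friction and masses are not known exactly. Their poses are not given: they have to be found in the camera images.
- tool0: flat clay tool (all-wood paddle, blade 60 x 48 mm), 180 mm long, 10 mm thick: blade at its -x end (x -90 to -30 mm), handle 26 mm wide (x -30 to 46 mm), round eye 44 mm across with a 25 mm through hole at its +x end. Origin: underside, mid length; x points blade to eye, z normal to the flat. Starts flat, eye away from the robot. May be absent
- tool0_eye (a point): centre of the hole of tool0, at half thickness (68 mm from the tool's origin along x, 5 mm along z)
- tool1: flat clay tool (all-wood paddle, blade 60 x 48 mm), 180 mm long, 10 mm thick: blade at its -x end (x -90 to -30 mm), handle 26 mm wide (x -30 to 46 mm), round eye 44 mm across with a 25 mm through hole at its +x end. Origin: underside, mid length; x points blade to eye, z normal to the flat. Starts flat, eye away from the robot. May be absent
- tool1_eye (a point): centre of the hole of tool1, at half thickness (68 mm from the tool's origin along x, 5 mm along z)
- tool2: flat clay tool (scraper with a steel blade 60 x 44 mm), 180 mm long, 10 mm thick: blade at its -x end (x -90 to -30 mm), handle 26 mm wide (x -30 to 46 mm), round eye 44 mm across with a 25 mm through hole at its +x end. Origin: underside, mid length; x points blade to eye, z normal to the flat. Starts flat, eye away from the robot. May be absent
- tool2_eye (a point): centre of the hole of tool2, at half thickness (68 mm from the tool's origin along x, 5 mm along z)
- tool3: flat clay tool (scraper with a steel blade 60 x 44 mm), 180 mm long, 10 mm thick: blade at its -x end (x -90 to -30 mm), handle 26 mm wide (x -30 to 46 mm), round eye 44 mm across with a 25 mm through hole at its +x end. Origin: underside, mid length; x points blade to eye, z normal to the flat. Starts flat, eye away from the robot. May be absent
- tool3_eye (a point): centre of the hole of tool3, at half thickness (68 mm from the tool's origin along x, 5 mm along z)
- tile0: terracotta tile 90 x 60 x 14 mm (x, y, z). Origin: centre of its underside; starts flat on the table
- tile1: terracotta tile 90 x 60 x 14 mm (x, y, z). Origin: centre of its underside; starts flat on the table
- tile2: terracotta tile 90 x 60 x 14 mm (x, y, z). Origin: centre of its underside; starts flat on the table
- rack: wooden peg rail 368 mm wide: rail 44 mm high, its centre 205 mm above the table, on posts at its ends (y +-175 mm), open below; base 16 mm high, x 5 to 105 mm. Origin: on the table below the middle of the rail's front face, which faces -x (the robot). Four steel pegs, 10 mm thick, 90 mm apart, stick out in front, rising 50 deg above level, 70 mm long along the slope
- peg0 (a point): root of peg 0, on the rail's front face, on the peg's axis (the free end lies 45 mm further out, towards the rack's -x, and 54 mm higher)
- peg1 (a point): root of peg 1, on the rail's front face, on the peg's axis (the free end lies 45 mm further out, towards the rack's -x, and 54 mm higher)
- peg2 (a point): root of peg 2, on the rail's front face, on the peg's axis (the free end lies 45 mm further out, towards the rack's -x, and 54 mm higher)
- peg3 (a point): root of peg 3, on the rail's front face, on the peg's axis (the free end lies 45 mm further out, towards the rack's -x, and 54 mm higher)
- board: fixed plywood drying board 150 x 330 x 12 mm (x, y, z) with a batten 16 mm higher than the board along its far (+x) edge; the batten's front face is at x = +57 mm. Three dark lines across the board (along x), at y = -100, 0 and 100 mm, end in white ticks on the batten. Origin: centre of the underside, on the table
- mark0 (a point): point on the board's top, on line 0, 45 mm before the batten: where the centre of a tile's underside belongs
- mark1 (a point): point on the board's top, on line 1, 45 mm before the batten: where the centre of a tile's underside belongs
- mark2 (a point): point on the board's top, on line 2, 45 mm before the batten: where the centre of a tile's underside belongs
- mug0: bystander: green mug, 80 mm wide, 95 mm high, handle to its +y. Origin: centre of underside
- mug1: bystander: green mug, 80 mm wide, 95 mm high, handle to its +y. Origin: centre of underside
- dish: bystander: small white dish, 72 mm wide, 35 mm high, standing among the tools and tiles. Origin: centre of underside

How it is judged:
At the end, for the whole second after the job is handed in: Every tool present hangs at rest, hole centre within 22 mm of a peg's root, length within 0.3 rad of vertical, eye up; every tile lies flat at rest on the board, centre of its underside within 10 mm of a mark, its length within 0.1 rad of the board's x ((distance between tool0_eye and peg0 below 0.022 m or distance between tool0_eye and peg1 below 0.022 m or distance between tool0_eye and peg2 below 0.022 m or distance between tool0_eye and peg3 below 0.022 m) and angle between each of tool0, tool1, tool2, tool3's own x axis and vertical below 0.3 rad and linear speed of each of tool0, tool1, tool2, tool3 below 0.03 m/s and (distance between tool1_eye and peg0 below 0.022 m or distance between tool1_eye and peg1 below 0.022 m or distance between tool1_eye and peg2 below 0.022 m or distance between tool1_eye and peg3 below 0.022 m) and (distance between tool2_eye and peg0 below 0.022 m or distance between tool2_eye and peg1 below 0.022 m or distance between tool2_eye and peg2 below 0.022 m or distance between tool2_eye and peg3 below 0.022 m) and (distance between tool3_eye and peg0 below 0.022 m or distance between tool3_eye and peg1 below 0.022 m or distance between tool3_eye and peg2 below 0.022 m or distance between tool3_eye and peg3 below 0.022 m) and (distance between tile0 and mark0 below 0.01 m or distance between tile0 and mark1 below 0.01 m or distance between tile0 and mark2 below 0.01 m) and angle between the x axis of each of tile0, tile1, tile2 and the x axis of board, either way round below 0.1 rad and angle between each of tile0, tile1, tile2's own z axis and vertical below 0.08 rad and linear speed of each of tile0, tile1, tile2 below 0.02 m/s and (distance between tile1 and mark0 below 0.01 m or distance between tile1 and mark1 below 0.01 m or distance between tile1 and mark2 below 0.01 m) and (distance between tile2 and mark0 below 0.01 m or distance between tile2 and mark1 below 0.01 m or distance between tile2 and mark2 below 0.01 m)); the robot touches nothing.
It fails at once if the first mug is pushed more than 40 mm or knocked over (distance of mug0 from where it was at the start of the episode above 0.04 m or angle between mug0's own z axis and vertical above 0.5 rad).
It fails at once if the second mug is pushed more than 40 mm or knocked over (distance of mug1 from where it was at the start of the episode above 0.04 m or angle between mug1's own z axis and vertical above 0.5 rad).
It fails at once if the dish is pushed more than 40 mm or knocked over (distance of dish from where it was at the start of the episode above 0.04 m or angle between dish's own z axis and vertical above 0.5 rad).
Of tool0, tool1, tool2, tool3 only 3 to 4 are there at a start; the rules pass over those that are not, and their reading is None.
At some moment in a run one of tile0, tile1, tile2 may be knocked a few centimetres aside while the robot is not near it.
Once in a run the grip may slacken for a moment while it holds something.
It also fails if it takes over 210 s, if anything falls off the work surface, if the arm or the gripper's body presses on something with over 40 N, if the wrist force passes 120 N, or if a joint passes its speed limit or range.

ROBOT

A 6-joint arm with a two-finger parallel gripper is mounted at the origin on the work surface. World frame = base frame: x ahead of the robot, y to its left, z up, the work surface at z = 0. Lengths are in m, angles in rad, forces in N, time in s.
With the tool pointing down it reaches from about 0.3 to 0.875 m from the base axis. Payload 4.2 kg.
Tool frame: the origin (TCP) lies on the mounting face of the last link; the fingertips stand bot.tcp_to_tips ahead of it and the grasp point (between the pads) lies 155 mm ahead of it (bot.tcp_to_tips is the distance from the TCP to the fingertips, in m); z points along the fingers, y is the line along which they close (so a half turn about z gives the same grasp; the last joint's range is limited). The gripper opens to 85 mm and grips with 20 to 120 N. Pads are 22 mm wide; open, the fingers measure 114 mm over their backs; the gripper's body (76 mm by 85 mm) begins 54 mm behind the grasp point. The pads swing forward as they close: fully open they stand 13 mm farther back than shut.
Start: joints at [1.137, 0.32, 1.565, -0, 1.257, -0.02], TCP at [0.231, 0.526, 0.405] pointing down, gripper open.
Joint ranges: [-3.11, 3.11], [-0.84, 2.01], [0.21, 2.61], [-1.34, 4.49], [0.05, 2.63], [-2.56, 2.56]. Speed limits (rad/s): [2.57, 2.57, 3.14, 3.14, 3.14, 3.14].

INTERFACE

Orientations are given as a unit quaternion [w, x, y, z].
In Python, from cell import bot gives the robot as it stands.
- The arm moves only by the shell command python3 -m handwheel 'ROWS' [OPENING]. ROWS is a JSON object of lists of equal length, an entry for each row: "slide": the shift along the tool's x, y, z in units of 150 mm (1.0 is 150 mm), a list of three; "twist": the turn, a rotation vector about the tool's x, y, z in units of 0.5 rad (1.0 is 0.5 rad), a list of three. In form: {"slide": [[dx, dy, dz], ...], "twist": [[ax, ay, az], ...]}. A call has 1 to 20 rows; each row is the pose to reach, as a shift and turn from the pose commanded when the call began, along the tool's axes at that moment; what a row does not reach only later rows make up. A row lasts 1/10 s, in which the tool goes at most 50 mm and 8.59 degrees, less where a joint would pass 70% of its speed; a pose out of reach is approached as far as the arm can. A call with a number of a shift or a turn outside -1 to 1 is refused whole. A call with a gripper value outside its range is refused whole. OPENING is the opening, from 0 (shut) to 1 (fully open), set as the call begins (- or left out, the last holds). The fingers move at their own pace and stop on an object; the grip force is fixed at half the most. Time passes only in rows, so rows that repeat a pose let the fingers close. It gives the time, the measured TCP pose, the force, the opening and the grip force at its end, in the units of the state.
- bot.sense(): the state, without advancing time (a new reading comes with each control period).
- bot.grab_frame(name): name is "side" or "top" or "wrist"; returns the picture (420x560x3 uint8, red, green, blue); there is no depth.
- bot.camera_params(name): a dict with "vertical_fov" (degrees; the focal length in pixels is half the picture's height over the tangent of half this angle, whatever the lens; pixels are square), "cx", "cy" (the principal point, pixels), "D" ([k1, k2, p1, p2, k3] as OpenCV has them; the pictures are not rectified), "R" (3x3) and "t" (3): a world point X has camera coordinates R X + t. Camera axes: x right, y down, z forward; pixel columns grow to the right and rows downward; lengths in m; the calibration is good to about 2 mm. A picture is of the moment at which its call begins: read the wrist's pose just before it. camera_params takes no time and is no camera call; for the wrist camera it gives the pose at the moment of the call.
- bot.job_done(): hands the job in; it is judged then, once.
The state is a dict: "time_s": time; "joint_pos": joint angles; "joint_velocities": joint speeds; "effort": joint torques, N m; "ee_pos": TCP position; "tool_rot": TCP orientation; "force": force on the tool from outside, world axes, zero at the start; "ft_torque": the same for the moment, N m; "width": finger opening in m; "finger_force": force on a finger pad.
Only numpy, scipy, OpenCV 4.12 (cv2) and the standard library are available. Lean on these libraries where they do the work, as an engineer would, in place of code of your own. Each camera call takes 0.05 s, during which the arm holds its last target. There are 200 camera calls.

## Working session

There is one attempt and no reset: what is moved stays moved. The work goes in short steps, Python scripts to look and compute and a shell command to move; the robot and the scene stay as the last step left them, time stands still between calls to the robot, and variables do not carry over. Pictures are saved under pics/ and viewed, at most 14 in all, crops included, and the job is handed in when it is done.

```bash
ls; mkdir -p pics
python3 - <<'E'
from cell import bot
import cv2,numpy as np
s=bot.sense();print(s, bot.tcp_to_tips)
for n in("top","side"):
    im=bot.grab_frame(n);cv2.imwrite(f"pics/{n}0.png",im[:,:,::-1]);p=bot.camera_params(n)
    print(n,p)
a=cv2.imread("pics/top0.png");b=cv2.imread("pics/side0.png")
E
```

```text
pics
{'time_s': 0.0, 'joint_pos': array([ 1.13700456e+00,  3.20274298e-01,  1.56569210e+00, -1.22550303e-05,
        1.25744755e+00, -2.00026316e-02]), 'joint_velocities': array([ 7.09216429e-05,  6.86152568e-05, -1.00294849e-05,  6.92922035e-04,
       -4.74657211e-04,  1.91788451e-03]), 'effort': array([-4.43676754e-04, -4.15519917e+01, -2.34156185e+01, -2.24319251e-04,
        7.96541688e-03, -1.78422874e-05]), 'ee_pos': array([0.23112108, 0.52630274, 0.40388704]), 'tool_rot': array([-1.99177237e-04,  2.05419753e-01,  9.78673539e-01, -8.88618887e-04]), 'force': array([ 0.57108874, -0.40631253, -0.789515  ]), 'ft_torque': array([ 0.03857699, -0.00086181,  0.01421423]), 'finger_force': 0.0, 'width': 0.08574808300533854} 0.1734
top {'vertical_fov': 56.889645394311216, 'cx': 280.17782033001987, 'cy': 209.27587545521828, 'D': array([-0.00070015,  0.        ,  0.        ,  0.        ,  0.        ]), 'R': array([[ 0.01450313, -0.99960987, -0.02386999],
       [-0.9839631 , -0.01002344, -0.17809027],
       [ 0.17778153,  0.02607005, -0.98372459]]), 't': array([0.01211267, 0.56863741, 1.48662823])}
side {'vertical_fov': 46.36250779762272, 'cx': 277.80002657829704, 'cy': 210.66100265175166, 'D': array([-0.0679745,  0.       ,  0.       ,  0.       ,  0.       ]), 'R': array([[ 0.99051815, -0.13734593, -0.00314452],
       [-0.09695956, -0.68267586, -0.72425998],
       [ 0.09732747,  0.71769755, -0.68951983]]), 't': array([-0.5477653 ,  0.15029659,  1.62245992])}
```

View pics/top0.png

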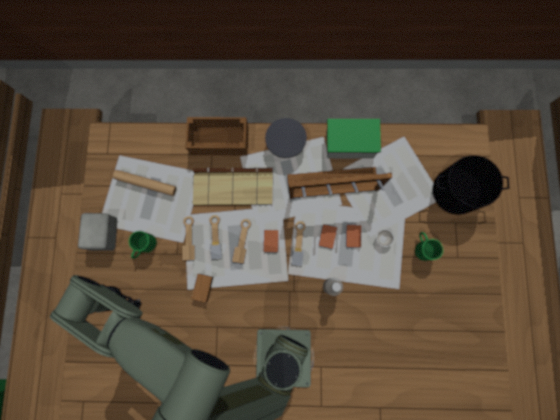

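View pics/side0.png

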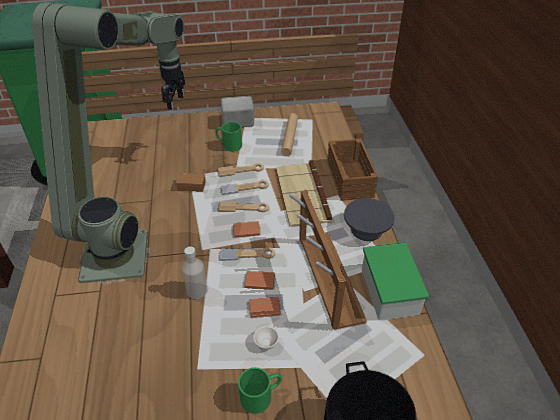

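Top view: eyes of four tools near (189,222), (214,221), (246,227), (300,228). Tiles are at (271,241), (328,237) and (353,236), the board around (233,187) and the rail around (340,183). The block at (202,288) is a distractor, the dish is at (384,240), and the mugs are at (142,242) and (430,249). The side view agrees.

```bash
cat > h.py <<'E'
from cell import bot
import cv2,numpy as np
from scipy.spatial.transform import Rotation as Ro
def cam(n):
    p=bot.camera_params(n);f=210/np.tan(np.radians(p["vertical_fov"]/2))
    p["K"]=np.array([[f,0,p["cx"]],[0,f,p["cy"]],[0,0,1]]);return p
def rays(p,uv):
    u=cv2.undistortPoints(np.array(uv,float).reshape(-1,1,2),p["K"],p["D"]).reshape(-1,2)
    d=np.c_[u,np.ones(len(u))]@p["R"];return -p["R"].T@p["t"],d/np.linalg.norm(d,axis=1)[:,None]
def plane(p,uv,z):
    o,d=rays(p,uv);return o+d*((z-o[2])/d[:,2])[:,None]
def tri(obs): # [(p,uv)...]
    A=np.zeros((3,3));b=np.zeros(3)
    for p,uv in obs:
        o,d=rays(p,[uv]);M=np.eye(3)-np.outer(d[0],d[0]);A+=M;b+=M@o
    return np.linalg.solve(A,b)
def project(p,X):
    return cv2.projectPoints(np.array(X,float).reshape(-1,3),cv2.Rodrigues(p["R"])[0],p["t"],p["K"],p["D"])[0].reshape(-1,2)
def rot(yaw,th=0):
    """tool axes: y across heading 'yaw', z down tilted outward (towards heading) by th"""
    h=np.array([np.cos(yaw),np.sin(yaw),0]);z=np.sin(th)*h-np.cos(th)*np.array([0,0,1.])
    x=np.cos(th)*h+np.sin(th)*np.array([0,0,1.]);return np.c_[x,np.cross(z,x),z]
def curR(s): q=s["tool_rot"];return Ro.from_quat([q[1],q[2],q[3],q[0]]).as_matrix()
def go(p,R,s0=None,label=""):
    """print slide/twist in units from pose s0 (pos,R) to (p,R); returns new pose"""
    if s0 is None: s=bot.sense();s0=(s["ee_pos"],curR(s))
    d=s0[1].T@(np.array(p)-s0[0])/.15;w=Ro.from_matrix(s0[1].T@R).as_rotvec()/.5
    n=max(np.linalg.norm(d)*.15/.05,np.linalg.norm(w)*.5/.15)
    print(label,"slide",d.round(3),"twist",w.round(3),"rows>=%.1f"%n);return (np.array(p),R)
E
python3 - <<'E'
from h import *
p=cam("top");im=cv2.imread("pics/top0.png")
for n,uv in dict(eye0=(189,222),bl0=(188,255),eye1=(214,221),bl1=(217,257),eye2=(246,227),bl2=(238,260),eye3=(300,228),bl3=(297,263),tile0=(271,241),tile1=(328,237),tile2=(353,236),board=(233,187),railL=(290,190),railR=(390,178),dish=(384,240)).items(): print(n,plane(p,[uv],.01 if 'rail' not in n else .2)[0].round(3))
s=bot.sense();print(curR(s).round(3)); w=cam("wrist");print(w["R"].round(3),(-w["R"].T@w["t"]).round(3),w["vertical_fov"],w["D"])
c=cv2.resize(im[165:300,170:400],None,fx=3.45,fy=3.45,interpolation=cv2.INTER_CUBIC);cv2.imwrite("pics/c1.png",c)
go((0.45,0.25,.5),rot(.3))
E
```

```text
eye0 [0.519 0.391 0.01 ]
bl0 [0.386 0.387 0.01 ]
eye1 [0.525 0.289 0.01 ]
bl1 [0.379 0.27  0.01 ]
eye2 [0.502 0.158 0.01 ]
bl2 [0.368 0.186 0.01 ]
eye3 [ 0.5   -0.061  0.01 ]
bl3 [ 0.36 -0.05  0.01]
tile0 [0.446 0.055 0.01 ]
tile1 [ 0.465 -0.173  0.01 ]
tile2 [ 0.47  -0.273  0.01 ]
board [0.667 0.216 0.01 ]
railL [ 0.613 -0.019  0.2  ]
railR [ 0.66  -0.379  0.2  ]
dish [ 0.455 -0.396  0.01 ]
[[-0.916  0.402 -0.001]
 [ 0.402  0.916 -0.001]
 [ 0.    -0.002 -1.   ]]
[[ 0.402  0.916 -0.002]
 [ 0.879 -0.386  0.279]
 [ 0.255 -0.114 -0.96 ]] [0.165 0.556 0.373] 64.92016735328644 [-0.06800876  0.          0.          0.          0.        ]
 slide [-2.077 -1.101 -0.638] twist [-1.000e-03  4.000e-03  4.856e+00] rows>=16.2
```

View pics/c1.png

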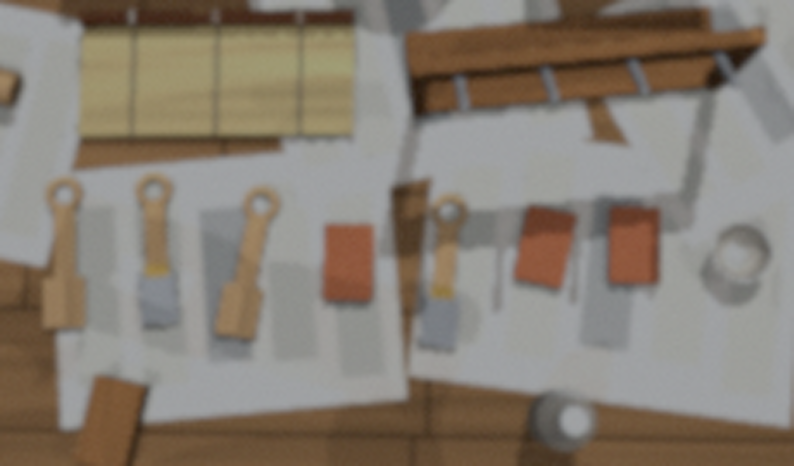

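```bash
cat >> h.py <<'E'
def chain(*wps,s0=None):
    """split each leg to fit the limits of a call and print the calls"""
    if s0 is None: s=bot.sense();s0=(s["ee_pos"],curR(s))
    for i,(p,R) in enumerate(wps):
        p=np.array(p,float);w=Ro.from_matrix(s0[1].T@R).as_rotvec();d=p-s0[0]
        n=int(np.ceil(max(np.linalg.norm(w)/.5,np.abs(s0[1].T@d).max()/.15,np.linalg.norm(d)/.18)-1e-6)) or 1
        a=s0
        for k in range(1,n+1):
            a=go(s0[0]+d*k/n,s0[1]@Ro.from_rotvec(w*k/n).as_matrix(),a,f"wp{i}.{k}")
        s0=a
E
python3 -c "
from h import *
chain(((.44,.2,.5),rot(0,.3)),((.44,-.15,.5),rot(0,.3)))"
```

```text
wp0.1 slide [-0.358 -0.239 -0.106] twist [-0.136  0.029  0.9  ] rows>=3.0
wp0.2 slide [-0.423 -0.052 -0.122] twist [-0.136  0.029  0.9  ] rows>=3.0
wp0.3 slide [-0.4    0.145 -0.125] twist [-0.136  0.029  0.9  ] rows>=3.0
wp0.4 slide [-0.293  0.312 -0.114] twist [-0.136  0.029  0.9  ] rows>=3.0
wp0.5 slide [-0.125  0.415 -0.092] twist [-0.136  0.029  0.9  ] rows>=3.0
wp0.6 slide [ 0.07   0.433 -0.063] twist [-0.136  0.029  0.9  ] rows>=3.0
wp1.1 slide [-0.     0.778 -0.   ] twist [-0.  0.  0.] rows>=2.3
wp1.2 slide [-0.     0.778 -0.   ] twist [-0.  0.  0.] rows>=2.3
wp1.3 slide [-0.     0.778 -0.   ] twist [-0.  0.  0.] rows>=2.3
```

```bash
python3 -m handwheel '{"slide":[[-0.36,-0.24,-0.11],[-0.36,-0.24,-0.11],[-0.36,-0.24,-0.11],[-0.36,-0.24,-0.11]],"twist":[[-0.136,0.03,0.9],[-0.136,0.03,0.9],[-0.136,0.03,0.9],[-0.136,0.03,0.9]]}' 1
python3 -m handwheel '{"slide":[[-0.42,-0.05,-0.12],[-0.42,-0.05,-0.12],[-0.42,-0.05,-0.12],[-0.42,-0.05,-0.12]],"twist":[[-0.136,0.03,0.9],[-0.136,0.03,0.9],[-0.136,0.03,0.9],[-0.136,0.03,0.9]]}'
python3 -m handwheel '{"slide":[[-0.4,0.145,-0.125],[-0.4,0.145,-0.125],[-0.4,0.145,-0.125],[-0.4,0.145,-0.125]],"twist":[[-0.136,0.03,0.9],[-0.136,0.03,0.9],[-0.136,0.03,0.9],[-0.136,0.03,0.9]]}'
python3 -m handwheel '{"slide":[[-0.29,0.31,-0.11],[-0.29,0.31,-0.11],[-0.29,0.31,-0.11],[-0.29,0.31,-0.11]],"twist":[[-0.136,0.03,0.9],[-0.136,0.03,0.9],[-0.136,0.03,0.9],[-0.136,0.03,0.9]]}'
python3 -m handwheel '{"slide":[[-0.125,0.415,-0.09],[-0.125,0.415,-0.09],[-0.125,0.415,-0.09],[-0.125,0.415,-0.09]],"twist":[[-0.136,0.03,0.9],[-0.136,0.03,0.9],[-0.136,0.03,0.9],[-0.136,0.03,0.9]]}'
python3 -m handwheel '{"slide":[[0.07,0.43,-0.06],[0.07,0.43,-0.06],[0.07,0.43,-0.06],[0.07,0.43,-0.06],[0.07,0.43,-0.06]],"twist":[[-0.136,0.03,0.9],[-0.136,0.03,0.9],[-0.136,0.03,0.9],[-0.136,0.03,0.9],[-0.136,0.03,0.9]]}'
python3 - <<'E'
from h import *
import pickle
s=bot.sense();p=cam("wrist");im=bot.grab_frame("wrist");cv2.imwrite("pics/w1.png",im[:,:,::-1]);pickle.dump(p,open("w1.pkl","wb"));print(s["joint_pos"].round(2))
E
python3 -m handwheel '{"slide":[[0,0.78,0],[0,0.78,0],[0,0.78,0]],"twist":[[0,0,0],[0,0,0],[0,0,0]]}'
python3 -m handwheel '{"slide":[[0,0.78,0],[0,0.78,0],[0,0.78,0]],"twist":[[0,0,0],[0,0,0],[0,0,0]]}'
python3 -m handwheel '{"slide":[[0,0.78,0],[0,0.78,0],[0,0.78,0],[0,0.78,0],[0,0.78,0]],"twist":[[0,0,0],[0,0,0],[0,0,0],[0,0,0],[0,0,0]]}'
python3 - <<'E'
from h import *
import pickle
s=bot.sense();p=cam("wrist");im=bot.grab_frame("wrist");cv2.imwrite("pics/w2.png",im[:,:,::-1]);pickle.dump(p,open("w2.pkl","wb"));print(s["joint_pos"].round(2))
E
```

```text
time_s: 0.5
ee_pos: [0.2664, 0.4711, 0.4213]
tool_rot: [-0.0, 0.419, 0.907, 0.035]
force: [0.4, 0.8, 0.6]
width: 0.0854
finger_force: 0.0
time_s: 0.9
ee_pos: [0.3008, 0.4177, 0.4367]
tool_rot: [-0.001, 0.609, 0.79, 0.067]
force: [0.3, 0.3, -0.7]
width: 0.0853
finger_force: 0.0
time_s: 1.3
ee_pos: [0.3356, 0.3636, 0.4525]
tool_rot: [-0.001, 0.768, 0.633, 0.096]
force: [-0.2, 0.8, 0.4]
width: 0.0857
finger_force: 0.0
time_s: 1.7
ee_pos: [0.3703, 0.3101, 0.4677]
tool_rot: [-0.001, 0.889, 0.442, 0.12]
force: [-0.4, 0.6, 0.3]
width: 0.0857
finger_force: 0.0
time_s: 2.1
ee_pos: [0.4052, 0.2559, 0.4832]
tool_rot: [-0.001, 0.964, 0.229, 0.138]
force: [-0.1, 0.2, 0.6]
width: 0.0853
finger_force: 0.0
time_s: 2.6
ee_pos: [0.4398, 0.2023, 0.4984]
tool_rot: [-0.001, 0.989, 0.004, 0.149]
force: [0.7, -0.2, 0.1]
width: 0.0854
finger_force: 0.0
[ 0.44  0.06  1.67 -0.14  1.13  2.05]
time_s: 2.95
ee_pos: [0.4395, 0.0825, 0.4984]
tool_rot: [-0.001, 0.989, 0.002, 0.149]
force: [0.1, -0.1, 0.1]
width: 0.0853
finger_force: 0.0
time_s: 3.25
ee_pos: [0.4398, -0.0351, 0.4981]
tool_rot: [-0.001, 0.989, 0.001, 0.15]
force: [0.3, 0.7, -0.3]
width: 0.0854
finger_force: 0.0
time_s: 3.75
ee_pos: [0.4404, -0.1491, 0.4975]
tool_rot: [-0.002, 0.989, 0.001, 0.149]
force: [0.6, 0.0, 0.0]
width: 0.0854
finger_force: 0.0
[-0.39  0.03  1.71  0.13  1.13  1.14]
```

View pics/w1.png

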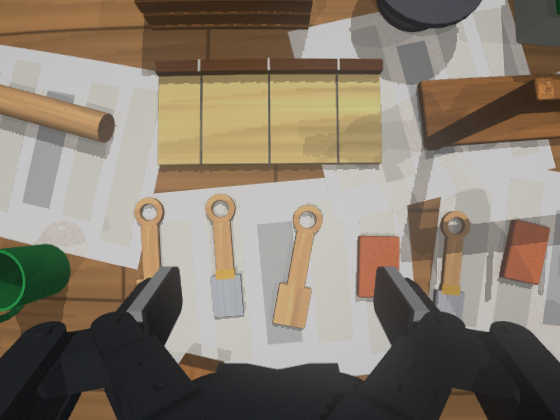

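View pics/w2.png

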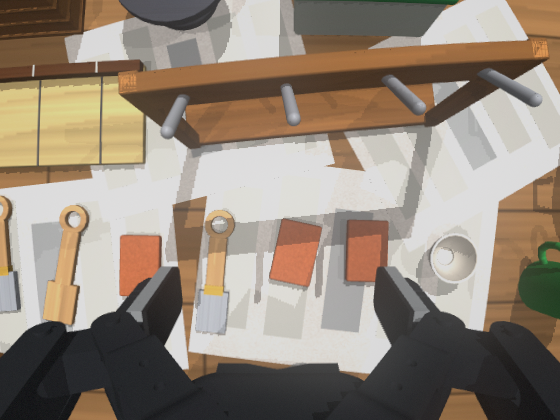

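w1 shows the tool eyes at (149,213), (220,209), (307,219) and (455,226), with the board lines at columns 200, 268 and 337. w2 shows the rail with pegs from root to tip at (183,97)-(170,130), (284,86)-(292,120), (388,78)-(418,108) and (482,71)-(536,100). Tiles are at (140,265), (296,253) and (367,251), and the dish is at (451,258). I'll take one more view to triangulate the pegs.

```bash
python3 -m handwheel '{"slide":[[-0.2,0.9,0],[-0.2,0.9,0],[-0.2,0.9,0],[-0.2,0.9,0],[-0.2,0.9,0],[-0.2,0.9,0]],"twist":[[0,0,0],[0,0,0],[0,0,0],[0,0,0],[0,0,0],[0,0,0]]}'
python3 - <<'E'
from h import *
import pickle
p=cam("wrist");im=bot.grab_frame("wrist")[:,:,::-1].copy();cv2.imwrite("pics/w3.png",im);pickle.dump(p,open("w3.pkl","wb"))
P={n:pickle.load(open(n+".pkl","rb")) for n in("w1","w2","w3")}
I={n:cv2.imread(f"pics/{n}.png") for n in P}
H={}
for n in P:
    hsv=cv2.cvtColor(I[n],cv2.COLOR_BGR2HSV);h,s,v=cv2.split(hsv)
    red=((h<8)&(s>130)&(v>70)).astype(np.uint8)*255
    red=cv2.morphologyEx(red,cv2.MORPH_OPEN,np.ones((3,3)))
    for c in cv2.findContours(red,cv2.RETR_EXTERNAL,cv2.CHAIN_APPROX_NONE)[0]:
        if cv2.contourArea(c)>1200:
            r=cv2.minAreaRect(c);b=plane(P[n],cv2.boxPoints(r),.014);e=b[1]-b[0],b[2]-b[1]
            L=max(e,key=np.linalg.norm);L=L*np.sign(L[0])
            print(n,"tile px",np.round(r[0],1),"ctr",b.mean(0)[:2].round(4),"LxW",sorted(np.linalg.norm(e,axis=1).round(3)),"yaw %.3f"%np.arctan2(L[1],L[0]))
    wood=((h>8)&(h<24)&(s>80)).astype(np.uint8)*255
    cs,hi=cv2.findContours(wood,cv2.RETR_CCOMP,cv2.CHAIN_APPROX_NONE)
    for c,q in zip(cs,hi[0]):
        a=cv2.contourArea(c)
        if q[3]>=0 and 100<a<500:
            (x,y),r=cv2.minEnclosingCircle(c);
            if a/(3.14*r*r)<.7: continue
            M=cv2.moments(c);x,y=M["m10"]/a,M["m01"]/a
            X=plane(P[n],[(x,y)],.01)[0]
            yy,xx=np.nonzero(wood[int(y):int(y)+120,max(0,int(x)-60):int(x)+60]);pts=np.c_[xx+max(0,int(x)-60),yy+int(y)]
            W=plane(P[n],pts,.01)-X;rr=np.linalg.norm(W[:,:2],axis=1);k=(rr>.03)&(rr<.09)&(abs(W[:,1]/np.minimum(W[:,0],-1e-3))<.6)
            yaw=0
            for _ in range(4):
                u=np.array([np.cos(yaw),np.sin(yaw)]);al=-W[:,:2]@u;la=W[:,:2]@[-u[1],u[0]]
                m=(al>.03)&(al<.09)&(abs(la)<.022);yaw+=np.arctan2(-np.mean(la[m]),np.mean(al[m])) 
            print(n,"eye px",(round(x,1),round(y,1)),"at",X[:2].round(4),"yaw %.3f"%yaw,m.sum())
c2=cv2.resize(I["w2"][30:170,110:560],None,fx=1.77,fy=1.77,interpolation=cv2.INTER_CUBIC)
c3=cv2.resize(I["w3"][30:170,10:460],None,fx=1.77,fy=1.77,interpolation=cv2.INTER_CUBIC)
cv2.imwrite("pics/c2.png",np.vstack([c2,c3]))
E
```

```text
time_s: 4.4
ee_pos: [0.4122, -0.2828, 0.4887]
tool_rot: [-0.002, 0.989, 0.002, 0.15]
force: [0.8, 1.4, -0.5]
width: 0.0854
finger_force: 0.0
w1 eye px (455.9, 225.2) at [ 0.5068 -0.0597] yaw -0.097 687
w1 eye px (307.1, 219.3) at [0.5137 0.1618] yaw -0.167 715
w1 eye px (148.5, 211.6) at [0.5227 0.3944] yaw 0.035 778
w1 eye px (220.1, 208.2) at [0.5286 0.2886] yaw 0.089 717
w2 eye px (219.2, 224.3) at [ 0.5069 -0.0613] yaw -0.080 718
w2 eye px (73.8, 218.9) at [0.5137 0.1583] yaw -0.171 719
w3 eye px (127.2, 204.9) at [ 0.5066 -0.0622] yaw -0.074 760
```

View pics/c2.png

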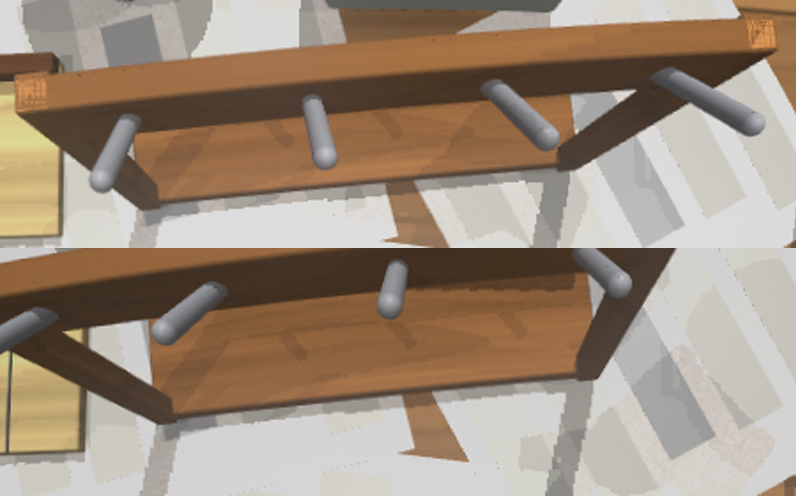

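The crop shows all pegs in w2 (top half) and pegs 1-3 in w3 (bottom half), with tips in crop pixels: w2 (100,181), (325,160), (548,138), (754,123) and w3 (165,331), (389,305), (620,285).

Run:
```python
from h import *
import pickle
P={n:pickle.load(open(n+".pkl","rb")) for n in("w1","w2","w3")}
I={n:cv2.imread(f"pics/{n}.png") for n in P}
f2=lambda x,y:(110+x/1.77,30+y/1.77); f3=lambda x,y:(10+x/1.77,30+(y-248)/1.77)
T2=[(100,181),(325,160),(548,138),(754,123)];T3=[None,(165,331),(389,305),(620,285)]
R2=[(129,122),(312,99),(492,88),(665,77)];R3=[None,(217,290),(397,266),(585,253)]
for i in(1,2,3):
    print("peg",i,"tip",tri([(P["w2"],f2(*T2[i])),(P["w3"],f3(*T3[i]))]).round(4),"root",tri([(P["w2"],f2(*R2[i])),(P["w3"],f3(*R3[i]))]).round(4))
for i in range(4): print("w2 tip on z=.256",plane(P["w2"],[f2(*T2[i])],.256)[0].round(4),"root z=.205",plane(P["w2"],[f2(*R2[i])],.205)[0].round(4))
for n in P:
    h,s,v=cv2.split(cv2.cvtColor(I[n],cv2.COLOR_BGR2HSV))
    if n=="w1": print("hsv tile",h[265,378],s[265,378],v[265,378])
    red=((h<10)&(s>140)&(v>60)).astype(np.uint8)*255
    red=cv2.morphologyEx(red,cv2.MORPH_OPEN,np.ones((3,3)));red[300:]=0
    for c in cv2.findContours(red,cv2.RETR_EXTERNAL,cv2.CHAIN_APPROX_NONE)[0]:
        if cv2.contourArea(c)>800:
            r=cv2.minAreaRect(c);b=plane(P[n],cv2.boxPoints(r),.014);e=b[1]-b[0],b[2]-b[1]
            L=max(e,key=np.linalg.norm);L=L*np.sign(L[0])
            print(n,"tile px",np.round(r[0],1),"ctr",b.mean(0)[:2].round(4),"LxW",sorted(np.linalg.norm(e,axis=1).round(3)),"yaw %.3f"%np.arctan2(L[1],L[0]))
# board lines: dark columns within yellow, in w1 between rows 85..155
g=cv2.cvtColor(I["w1"],cv2.COLOR_BGR2GRAY).astype(float)
for x0 in(201,269,338):
    pts=[]
    for y in range(84,156,4):
        seg=g[y,x0-6:x0+7];w=np.clip(np.median(seg)-8-seg,0,None)
        if w.sum()>5: pts.append((x0-6+(w*np.arange(13)).sum()/w.sum(),y))
    W=plane(P["w1"],pts,.012);k=np.polyfit(W[:,0],W[:,1],1);print("line",k.round(4),len(pts))
# batten front: dark/bright transition along columns
ys=[]
h,s,v=cv2.split(cv2.cvtColor(I["w1"],cv2.COLOR_BGR2HSV))
for x in list(range(170,195,4))+list(range(210,262,4))+list(range(278,330,4)):
    col=v[60:90,x].astype(int);ys.append((x,60.5+np.argmax(np.diff(col))))
W=plane(P["w1"],ys,.012);k=np.polyfit(W[:,1],W[:,0],1);print("batten foot x=f(y)",k.round(4),np.std(W[:,0]-np.polyval(k,W[:,1])).round(4),ys[::6])
```

```text
peg 1 tip [ 0.5859 -0.1582  0.2585] root [ 0.6314 -0.1539  0.2046]
peg 2 tip [ 0.5948 -0.2476  0.2599] root [ 0.6382 -0.243   0.2081]
peg 3 tip [ 0.604  -0.3373  0.2594] root [ 0.6471 -0.3339  0.2059]
w2 tip on z=.256 [ 0.5776 -0.067   0.256 ] root z=.205 [ 0.6206 -0.0633  0.205 ]
w2 tip on z=.256 [ 0.5859 -0.1581  0.256 ] root z=.205 [ 0.6318 -0.154   0.205 ]
w2 tip on z=.256 [ 0.5962 -0.2494  0.256 ] root z=.205 [ 0.6385 -0.2437  0.205 ]
w2 tip on z=.256 [ 0.6056 -0.3403  0.256 ] root z=.205 [ 0.6472 -0.3343  0.205 ]
hsv tile 9 142 179
w1 tile px [526.2 259.2] ctr [ 0.4564 -0.1697] LxW [np.float64(0.055), np.float64(0.062)] yaw -0.223
w2 tile px [293.8 259.4] ctr [ 0.4568 -0.1697] LxW [np.float64(0.056), np.float64(0.063)] yaw -0.215
w2 tile px [363.7 259.7] ctr [ 0.4565 -0.2707] LxW [np.float64(0.045), np.float64(0.057)] yaw -0.052
w2 tile px [139. 263.] ctr [0.4498 0.0558] LxW [np.float64(0.057), np.float64(0.079)] yaw 0.001
w3 tile px [200.  240.2] ctr [ 0.4566 -0.1699] LxW [np.float64(0.057), np.float64(0.065)] yaw -0.215
w3 tile px [ 49.5 246. ] ctr [0.4459 0.0546] LxW [np.float64(0.059), np.float64(0.087)] yaw 0.005
line [0.0163 0.3081] 18
line [0.0171 0.2077] 18
line [0.0164 0.108 ] 18
batten foot x=f(y) [-0.0478  0.7373] 0.0032 [(170, np.float64(75.5)), (194, np.float64(75.5)), (230, np.float64(74.5)), (254, np.float64(74.5)), (294, np.float64(73.5)), (318, np.float64(73.5))]
```

```bash
cat >> h.py <<'E'
ROOT=[np.array(v) for v in((.622,-.0637,.2055),(.6305,-.1535,.2055),(.6389,-.2434,.2055),(.6473,-.3335,.2055))]
PSI=.096
def hang(i,s,th,e=(.06,0,.17)):
    a=np.radians(50);u=np.array([-np.cos(a)*np.cos(PSI),-np.cos(a)*np.sin(PSI),np.sin(a)])
    R=rot(PSI,th);return ROOT[i]+u*s-R@np.array(e),R
def pick(eye,yaw,z,d=.06):
    return (eye[0]-d*np.cos(yaw),eye[1]-d*np.sin(yaw),z),rot(yaw)
TOOL=[((.5227,.3944),.035),((.5286,.2886),.089),((.5137,.160),-.169),((.5068,-.061),-.08)]
E
python3 - <<'E'
from h import *
import pickle
P={n:pickle.load(open(n+".pkl","rb")) for n in("w1","w2","w3")}
for n in P:
    h,s,v=cv2.split(cv2.cvtColor(cv2.imread(f"pics/{n}.png"),cv2.COLOR_BGR2HSV))
    red=(((h<12)|(h>170))&(s>125)&(v>50)).astype(np.uint8)*255
    red=cv2.morphologyEx(red,cv2.MORPH_OPEN,np.ones((5,5)));red[310:]=0;red[:180]=0
    for c in cv2.findContours(red,cv2.RETR_EXTERNAL,cv2.CHAIN_APPROX_NONE)[0]:
        if cv2.contourArea(c)>800:
            r=cv2.minAreaRect(c);b=plane(P[n],cv2.boxPoints(r),.012);e=b[1]-b[0],b[2]-b[1]
            L=max(e,key=np.linalg.norm);L=L*np.sign(L[0])
            print(n,"tile px",np.round(r[0],1),"ctr",b.mean(0)[:2].round(4),"LxW",np.sort(np.linalg.norm(e,axis=1)).round(3),"yaw %.3f"%np.arctan2(L[1],L[0]))
print("board front edge", plane(P["w1"],[(268,163.5)],.012), "batten",plane(P["w1"],[(268,74)],.012))
t=TOOL[3]
chain(pick(*t,.27),pick(*t,.175),pick(*t,.30),hang(3,.10,.7),hang(3,.036,.7))
E
```

```text
w1 tile px [378.5 266.5] ctr [0.4458 0.057 ] LxW [0.057 0.086] yaw 0.012
w1 tile px [526.5 252.7] ctr [ 0.4659 -0.1717] LxW [0.059 0.085] yaw -0.202
w2 tile px [139.5 265.5] ctr [0.4459 0.056 ] LxW [0.059 0.086] yaw 0.001
w2 tile px [294.2 256.4] ctr [ 0.4609 -0.1704] LxW [0.058 0.075] yaw -0.215
w2 tile px [364. 257.] ctr [ 0.4601 -0.2717] LxW [0.05  0.067] yaw 0.004
w3 tile px [200.7 238.1] ctr [ 0.4595 -0.1705] LxW [0.058 0.072] yaw -0.215
w3 tile px [ 51. 246.] ctr [0.4457 0.0537] LxW [0.064 0.088] yaw 0.005
w3 tile px [271. 238.] ctr [ 0.4602 -0.2707] LxW [0.048 0.068] yaw 0.004
board front edge [[0.5941673 0.2193075 0.012    ]] batten [[0.72724381 0.22074598 0.012     ]]
wp0.1 slide [-0.104 -0.752  0.734] twist [-0.016 -0.301  0.083] rows>=3.2
wp0.2 slide [-0.024 -0.756  0.738] twist [-0.016 -0.301  0.083] rows>=3.2
wp1.1 slide [-0.     0.     0.633] twist [-0. -0.  0.] rows>=1.9
wp2.1 slide [ 0.    -0.    -0.833] twist [0. 0. 0.] rows>=2.5
wp3.1 slide [ 0.018  0.996 -0.245] twist [ 0.062  0.698 -0.169] rows>=3.1
wp3.2 slide [ 0.024  0.99  -0.268] twist [ 0.062  0.698 -0.169] rows>=3.1
wp4.1 slide [-0.001 -0.     0.427] twist [ 0.  0. -0.] rows>=1.3
```

```bash
python3 -m handwheel '{"slide":[[-0.104,-0.752,0.734],[-0.104,-0.752,0.734],[-0.104,-0.752,0.734],[-0.104,-0.752,0.734]],"twist":[[-0.016,-0.301,0.083],[-0.016,-0.301,0.083],[-0.016,-0.301,0.083],[-0.016,-0.301,0.083]]}' 0.6 | head -2
python3 -m handwheel '{"slide":[[-0.024,-0.756,0.738],[-0.024,-0.756,0.738],[-0.024,-0.756,0.738],[-0.024,-0.756,0.738],[-0.024,-0.756,0.738]],"twist":[[-0.016,-0.301,0.083],[-0.016,-0.301,0.083],[-0.016,-0.301,0.083],[-0.016,-0.301,0.083],[-0.016,-0.301,0.083]]}'
python3 -c "
from h import *
chain(pick(*TOOL[3],.175))"
```

```text
time_s: 4.85
ee_pos: [0.4281, -0.1667, 0.3754]
time_s: 5.35
ee_pos: [0.4474, -0.0567, 0.2694]
tool_rot: [0.0, 0.999, -0.04, -0.001]
force: [0.2, 0.0, -0.4]
width: 0.0513
finger_force: 0.0
wp0.1 slide [-0.002 -0.003  0.63 ] twist [0.001 0.002 0.001] rows>=1.9
```

Accurate. Now descend, close and lift a little.

```bash
python3 -m handwheel '{"slide":[[0,0,0.3],[0,0,0.5],[0,0,0.63],[0,0,0.63],[0,0,0.63]],"twist":[[0,0,0],[0,0,0],[0,0,0],[0,0,0],[0,0,0]]}'
python3 -m handwheel '{"slide":[[0,0,0],[0,0,0],[0,0,0],[0,0,0],[0,0,0],[0,0,0]],"twist":[[0,0,0],[0,0,0],[0,0,0],[0,0,0],[0,0,0],[0,0,0]]}' 0
python3 -m handwheel '{"slide":[[0,0,-0.3],[0,0,-0.6],[0,0,-0.83],[0,0,-0.83],[0,0,-0.83]],"twist":[[0,0,0],[0,0,0],[0,0,0],[0,0,0],[0,0,0]]}'
cat >> h.py <<'E'
def eyecheck(name,zt=.17):
    """hole of the held tool in the wrist view, in the tool frame, on the plane z=zt"""
    s=bot.sense();p=cam("wrist");im=bot.grab_frame("wrist")[:,:,::-1].copy();cv2.imwrite(f"pics/{name}.png",im)
    h,sa,v=cv2.split(cv2.cvtColor(im,cv2.COLOR_BGR2HSV));wood=((h>8)&(h<24)&(sa>80)).astype(np.uint8)*255
    R=curR(s);c=project(p,s["ee_pos"]+R@np.array([.06,0,zt-.005]))[0];print("expected px",c.round(1))
    cs,hi=cv2.findContours(wood,cv2.RETR_CCOMP,cv2.CHAIN_APPROX_NONE)
    for k,q in zip(cs,hi[0]):
        a=cv2.contourArea(k);(x,y),r=cv2.minEnclosingCircle(k)
        if q[3]>=0 and a>150 and np.hypot(x-c[0],y-c[1])<60 and a/(3.14*r*r)>.4:
            o,d=rays(p,[(x,y)]);o=R.T@(o-s["ee_pos"]);d=R.T@d[0];print("hole",(round(x),round(y)),"tool frame",(o+d*((zt-.005-o[2])/d[2])).round(4),"r",round(r,1))
    print("width",s["width"],"finger",s["finger_force"])
E
python3 - <<'E'
from h import *
eyecheck("e3")
chain(hang(3,.10,.7),hang(3,.036,.7))
E
```

```text
time_s: 5.85
ee_pos: [0.4481, -0.0589, 0.1765]
tool_rot: [0.0, 0.999, -0.042, 0.001]
force: [0.2, 0.2, 0.6]
width: 0.051
finger_force: 0.0
time_s: 6.45
ee_pos: [0.4477, -0.0584, 0.1769]
tool_rot: [0.001, 0.999, -0.042, 0.002]
force: [-0.4, -1.4, 7.0]
width: 0.0237
finger_force: 58.8
time_s: 6.95
ee_pos: [0.4469, -0.058, 0.3008]
tool_rot: [0.0, 0.999, -0.042, 0.001]
force: [0.5, 0.1, -0.7]
width: 0.0241
finger_force: 59.7
expected px [280.1 142.9]
hole (279, 144) tool frame [ 0.0597 -0.0006  0.165 ] r 30.7
width 0.024097228365362162 finger 59.71600949764252
wp0.1 slide [ 0.023  0.99  -0.246] twist [ 0.063  0.699 -0.172] rows>=3.1
wp0.2 slide [ 0.028  0.984 -0.268] twist [ 0.063  0.699 -0.172] rows>=3.1
wp1.1 slide [-0.001 -0.     0.427] twist [ 0.  0. -0.] rows>=1.3
```

View pics/e3.png

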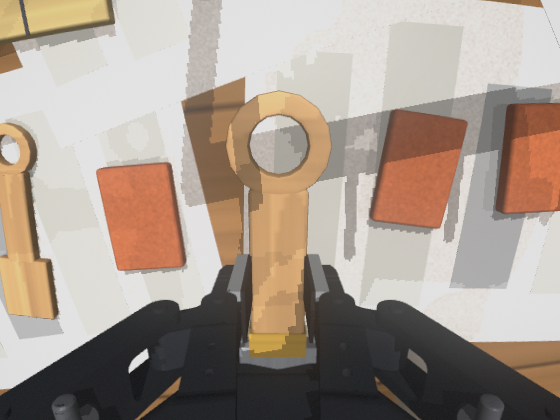

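The picture shows the tool held centrally, with its hole at (279,144), as expected. Next is the pre-hang pose.

```bash
python3 -m handwheel '{"slide":[[0.02,0.99,-0.25],[0.02,0.99,-0.25],[0.02,0.99,-0.25],[0.02,0.99,-0.25]],"twist":[[0.063,0.7,-0.172],[0.063,0.7,-0.172],[0.063,0.7,-0.172],[0.063,0.7,-0.172]]}' |head -2
python3 -m handwheel '{"slide":[[0.03,0.98,-0.27],[0.03,0.98,-0.27],[0.03,0.98,-0.27],[0.03,0.98,-0.27],[0.03,0.98,-0.27],[0.03,0.98,-0.27]],"twist":[[0.063,0.7,-0.172],[0.063,0.7,-0.172],[0.063,0.7,-0.172],[0.063,0.7,-0.172],[0.063,0.7,-0.172],[0.063,0.7,-0.172]]}'
python3 - <<'E'
from h import *
eyecheck("e3b",.172);print(bot.sense()["joint_pos"].round(2))
e=(.06,0,.172)
chain(hang(3,.10,.7,e),hang(3,.036,.7,e),hang(3,.026,1.05,e))
E
```

```text
time_s: 7.4
ee_pos: [0.4369, -0.2101, 0.337]
time_s: 8.0
ee_pos: [0.4287, -0.3542, 0.3725]
tool_rot: [-0.018, 0.939, 0.044, 0.341]
force: [-0.6, 1.7, -1.9]
width: 0.0239
finger_force: 59.8
expected px [280.5 142.9]
hole (280, 133) tool frame [ 0.0641 -0.0004  0.167 ] r 11.9
width 0.023899430758844792 finger 59.77474272251129
[-0.85  0.25  1.85  0.83  0.78  0.1 ]
wp0.1 slide [ 0.003  0.009 -0.02 ] twist [-0.007  0.004 -0.004] rows>=0.1
wp1.1 slide [-0.001 -0.     0.427] twist [ 0.  0. -0.] rows>=1.3
wp2.1 slide [-0.369  0.     0.273] twist [0.  0.7 0. ] rows>=2.3
```

View pics/e3b.png

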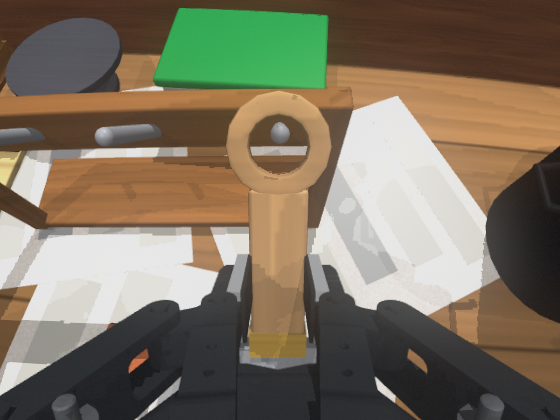

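The peg tip shows at (280,133) inside the hole, which is centred at (279,143): aligned. Slide down the peg.

```bash
python3 -m handwheel '{"slide":[[0,0.01,0.1],[0,0.01,0.2],[0,0.01,0.3],[0,0.01,0.4],[0,0.01,0.4]],"twist":[[0,0,0],[0,0,0],[0,0,0],[0,0,0],[0,0,0]]}'
python3 -m handwheel '{"slide":[[-0.09,0,0.07],[-0.18,0,0.13],[-0.27,0,0.2],[-0.36,0,0.26],[-0.36,0,0.26],[-0.36,0,0.26]],"twist":[[0,0.17,0],[0,0.34,0],[0,0.51,0],[0,0.68,0],[0,0.68,0],[0,0.68,0]]}'
python3 - <<'E'
from h import *
s=bot.sense();print(s["joint_pos"].round(2),"eye-root",(s["ee_pos"]+curR(s)@[.06,0,.172]-ROOT[3]).round(4),s["width"])
E
```

```text
time_s: 8.55
ee_pos: [0.4688, -0.3506, 0.3259]
tool_rot: [-0.018, 0.939, 0.046, 0.342]
force: [-0.0, 0.1, -1.1]
width: 0.0238
finger_force: 59.8
time_s: 9.15
ee_pos: [0.4518, -0.3535, 0.264]
tool_rot: [-0.024, 0.867, 0.041, 0.496]
force: [0.7, -0.6, 0.2]
width: 0.0238
finger_force: 59.8
[-0.86  0.43  2.03  1.66  0.79 -0.76] eye-root [-0.0176 -0.0029  0.0231] 0.023766564024819144
```

```bash
python3 -m handwheel '{"slide":[[0,0,0],[0,0,0],[0,0,0],[0,0,0]],"twist":[[0,0,0],[0,0,0],[0,0,0],[0,0,0]]}' 0.6 
python3 -m handwheel '{"slide":[[0,0,-0.2],[0,0,-0.45],[0,0,-0.75],[0,0,-0.75],[0,0,-0.75]],"twist":[[0,0,0],[0,0,0],[0,0,0],[0,0,0],[0,0,0]]}'
python3 - <<'E'
from h import *
im=bot.grab_frame("wrist")[:,:,::-1];cv2.imwrite("pics/r3.png",cv2.resize(im,(420,315)))
chain(pick(*TOOL[2],.27),pick(*TOOL[2],.1775))
E
```

```text
time_s: 9.55
ee_pos: [0.4519, -0.3532, 0.2647]
tool_rot: [-0.023, 0.866, 0.042, 0.497]
force: [-0.3, -1.2, 0.1]
width: 0.0512
finger_force: 0.0
time_s: 10.05
ee_pos: [0.3546, -0.3629, 0.3215]
tool_rot: [-0.023, 0.866, 0.041, 0.497]
force: [-0.2, 0.2, -0.3]
width: 0.0515
finger_force: 0.0
wp0.1 slide [ 0.054 -0.868  0.258] twist [-0.069 -0.518  0.12 ] rows>=2.7
wp0.2 slide [ 0.062 -0.88   0.213] twist [-0.069 -0.518  0.12 ] rows>=2.7
wp0.3 slide [ 0.058 -0.89   0.167] twist [-0.069 -0.518  0.12 ] rows>=2.7
wp0.4 slide [ 0.041 -0.898  0.123] twist [-0.069 -0.518  0.12 ] rows>=2.7
wp1.1 slide [-0.    -0.     0.617] twist [-0. -0.  0.] rows>=1.9
```

View pics/r3.png

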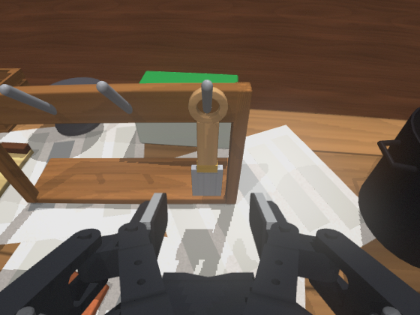

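The scraper hangs straight on the right-most peg, with its eye at (207,105). Next is tool 2.

```bash
python3 -m handwheel '{"slide":[[0.05,-0.87,0.26],[0.05,-0.87,0.26],[0.05,-0.87,0.26],[0.05,-0.87,0.26]],"twist":[[-0.07,-0.52,0.12],[-0.07,-0.52,0.12],[-0.07,-0.52,0.12],[-0.07,-0.52,0.12]]}' |head -2
python3 -m handwheel '{"slide":[[0.06,-0.88,0.21],[0.06,-0.88,0.21],[0.06,-0.88,0.21],[0.06,-0.88,0.21]],"twist":[[-0.07,-0.52,0.12],[-0.07,-0.52,0.12],[-0.07,-0.52,0.12],[-0.07,-0.52,0.12]]}' |head -2
python3 -m handwheel '{"slide":[[0.06,-0.89,0.17],[0.06,-0.89,0.17],[0.06,-0.89,0.17],[0.06,-0.89,0.17]],"twist":[[-0.07,-0.52,0.12],[-0.07,-0.52,0.12],[-0.07,-0.52,0.12],[-0.07,-0.52,0.12]]}' |head -2
python3 -m handwheel '{"slide":[[0.04,-0.9,0.12],[0.04,-0.9,0.12],[0.04,-0.9,0.12],[0.04,-0.9,0.12],[0.04,-0.9,0.12]],"twist":[[-0.07,-0.52,0.12],[-0.07,-0.52,0.12],[-0.07,-0.52,0.12],[-0.07,-0.52,0.12],[-0.07,-0.52,0.12]]}' |head -2
python3 - <<'E'
from h import *
eyecheck("p2",.27)
chain(pick(*TOOL[2],.1775))
E
```

```text
time_s: 10.5
ee_pos: [0.3802, -0.2243, 0.3062]
time_s: 10.9
ee_pos: [0.3987, -0.1323, 0.2961]
time_s: 11.3
ee_pos: [0.4195, -0.0223, 0.2863]
time_s: 11.8
ee_pos: [0.4413, 0.1122, 0.276]
expected px [278.9 131.7]
width 0.05119265922415818 finger 0.0
wp0.1 slide [ 0.018 -0.39   0.665] twist [-0.035 -0.035  0.034] rows>=2.3
```

```bash
python3 -m handwheel '{"slide":[[0.018,-0.39,0],[0.018,-0.39,0],[0.018,-0.39,0]],"twist":[[-0.035,-0.035,0.034],[-0.035,-0.035,0.034],[-0.035,-0.035,0.034]]}' |head -3
python3 - <<'E'
from h import *
eyecheck("p2",.27)
chain(pick(*TOOL[2],.1775))
E
```

```text
time_s: 12.15
ee_pos: [0.4528, 0.1685, 0.2779]
tool_rot: [-0.0, 0.996, -0.084, 0.001]
expected px [278.9 131.7]
hole (274, 130) tool frame [ 0.0615 -0.003   0.265 ] r 18.8
width 0.05107923507551061 finger 0.0
wp0.1 slide [ 0.011 -0.018  0.668] twist [ 0.    -0.002 -0.002] rows>=2.0
```

```bash
python3 -m handwheel '{"slide":[[0.01,-0.018,0.3],[0.01,-0.018,0.5],[0.01,-0.018,0.665],[0.01,-0.018,0.665],[0.01,-0.018,0.665]],"twist":[[0,0,0],[0,0,0],[0,0,0],[0,0,0],[0,0,0]]}'|sed -n 2,4p
python3 -m handwheel '{"slide":[[0,0,0],[0,0,0],[0,0,0],[0,0,0],[0,0,0]],"twist":[[0,0,0],[0,0,0],[0,0,0],[0,0,0],[0,0,0]]}' 0|sed -n 2,6p
python3 -m handwheel '{"slide":[[0,0,-0.3],[0,0,-0.6],[0,0,-0.83],[0,0,-0.83],[0,0,-0.83]],"twist":[[0,0,0],[0,0,0],[0,0,0],[0,0,0],[0,0,0]]}'|sed -n 2,2p
python3 - <<'E'
from h import *
eyecheck("e2",.172)
e=(.06,0,.172)
chain(hang(2,.10,.7,e),hang(2,.036,.7,e),hang(2,.026,1.05,e))
E
```

```text
ee_pos: [0.4546, 0.1699, 0.1786]
tool_rot: [0.0, 0.996, -0.086, 0.001]
force: [-1.1, 0.3, -0.3]
ee_pos: [0.4551, 0.1709, 0.1801]
tool_rot: [-0.001, 0.996, -0.085, 0.002]
force: [0.4, -2.1, 5.6]
width: 0.0235
finger_force: 58.6
ee_pos: [0.4541, 0.1708, 0.3041]
expected px [279.9 142.2]
hole (277, 143) tool frame [ 0.0598 -0.0011  0.167 ] r 31.2
width 0.02313351244745838 finger 59.15609836578369
wp0.1 slide [ 0.088  0.966 -0.161] twist [ 0.062  0.463 -0.17 ] rows>=3.0
wp0.2 slide [ 0.044  0.967 -0.176] twist [ 0.062  0.463 -0.17 ] rows>=3.0
wp0.3 slide [ 0.005  0.963 -0.2  ] twist [ 0.062  0.463 -0.17 ] rows>=3.0
wp1.1 slide [-0.001 -0.     0.427] twist [ 0. -0. -0.] rows>=1.3
wp2.1 slide [-0.369  0.     0.273] twist [-0.   0.7  0. ] rows>=2.3
```

```bash
python3 -m handwheel '{"slide":[[0.09,0.97,-0.16],[0.09,0.97,-0.16],[0.09,0.97,-0.16],[0.09,0.97,-0.16],[0.09,0.97,-0.16]],"twist":[[0.062,0.463,-0.17],[0.062,0.463,-0.17],[0.062,0.463,-0.17],[0.062,0.463,-0.17],[0.062,0.463,-0.17]]}' |sed -n 2p
python3 -m handwheel '{"slide":[[0.044,0.967,-0.18],[0.044,0.967,-0.18],[0.044,0.967,-0.18],[0.044,0.967,-0.18],[0.044,0.967,-0.18]],"twist":[[0.062,0.463,-0.17],[0.062,0.463,-0.17],[0.062,0.463,-0.17],[0.062,0.463,-0.17],[0.062,0.463,-0.17]]}' |sed -n 2p
python3 -m handwheel '{"slide":[[0.005,0.963,-0.2],[0.005,0.963,-0.2],[0.005,0.963,-0.2],[0.005,0.963,-0.2],[0.005,0.963,-0.2],[0.005,0.963,-0.2],[0.005,0.963,-0.2]],"twist":[[0.062,0.463,-0.17],[0.062,0.463,-0.17],[0.062,0.463,-0.17],[0.062,0.463,-0.17],[0.062,0.463,-0.17],[0.062,0.463,-0.17],[0.062,0.463,-0.17]]}' |sed -n 2p
python3 - <<'E'
from h import *
eyecheck("e2b",.175)
e=(.06,-.001,.175)
chain(hang(2,.10,.7,e),hang(2,.036,.7,e),hang(2,.026,1.05,e))
E
```

```text
ee_pos: [0.4425, 0.0241, 0.3256]
ee_pos: [0.4316, -0.1208, 0.3508]
ee_pos: [0.4202, -0.2637, 0.3749]
expected px [280.5 142.4]
hole (282, 136) tool frame [0.0624 0.0006 0.17  ] r 12.5
width 5.357476868209559e-05 finger 0.0
wp0.1 slide [-0.006  0.014 -0.026] twist [-0.006  0.001  0.002] rows>=0.1
wp1.1 slide [-0.001 -0.     0.427] twist [-0.  0. -0.] rows>=1.3
wp2.1 slide [-0.376  0.     0.275] twist [-0.   0.7  0. ] rows>=2.3
```

Width is 0, so the grip slackened and the tool dropped. I'll look for it.

Run:
```python
from h import *
a=bot.grab_frame("top")[:,:,::-1];b=bot.grab_frame("side")[:,:,::-1];cv2.imwrite("pics/d_top.png",a);cv2.imwrite("pics/d_side.png",b)
c=cv2.imread("pics/e2b.png")
cv2.imwrite("pics/d.png",np.hstack([cv2.resize(c,(400,300)),cv2.resize(b[130:370,170:430],(400,369))[:300] ]))
A=cv2.resize(a[165:310,170:400],(800,504));cv2.imwrite("pics/d2.png",A)
B=np.vstack([cv2.imread("pics/d.png"),cv2.resize(a[170:285,180:410],(600,300))[:, :600] if 0 else cv2.copyMakeBorder(cv2.resize(a[170:285,180:410],(600,300)),0,0,0,200,0)])
cv2.imwrite("pics/d3.png",B)
```

```text
(no output)
```

View pics/d3.png

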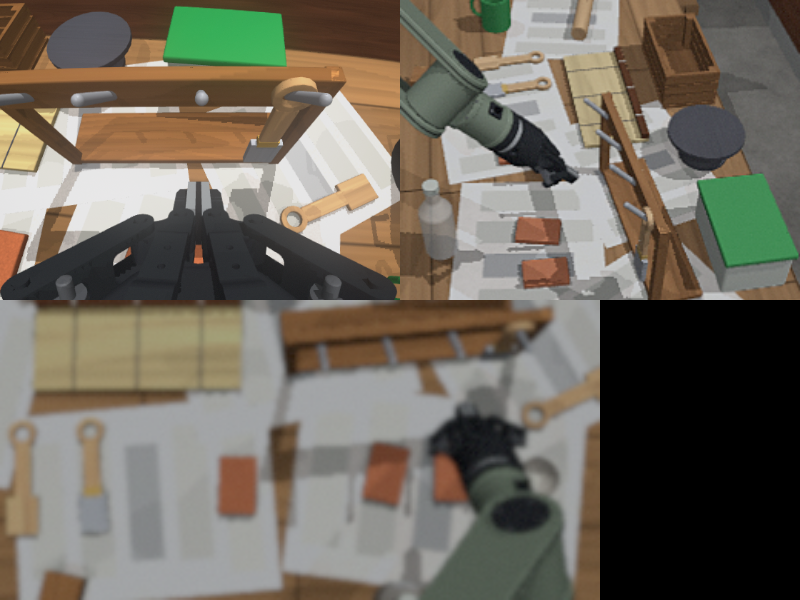

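Wrist view (left): the tool lies flat on the paper to the right of the rail, eye at full-picture pixel ≈(409,305), blade at ≈(497,263), pointing away. Tool 3 still hangs on peg 3. Localise it.

```bash
cat >> h.py <<'E'
def tools(p,im,z=.01,zmin=180):
    h,s,v=cv2.split(cv2.cvtColor(im,cv2.COLOR_BGR2HSV));wood=((h>8)&(h<24)&(s>80)).astype(np.uint8)*255
    cs,hi=cv2.findContours(wood,cv2.RETR_CCOMP,cv2.CHAIN_APPROX_NONE)
    for c,q in zip(cs,hi[0]):
        a=cv2.contourArea(c)
        if q[3]<0 or a<80: continue
        (x,y),r=cv2.minEnclosingCircle(c)
        if a/(3.14*r*r)<.5: continue
        m=np.zeros_like(wood);cv2.drawContours(m,cs,int(q[3]),255,-1)
        yy,xx=np.nonzero(m);W=plane(p,np.c_[xx,yy],z)[:,:2];X=plane(p,[(x,y)],z)[0][:2]
        rr=np.linalg.norm(W-X,axis=1);k=(rr>.03)&(rr<.09);d=X-W[k].mean(0) if k.sum() else np.zeros(2)
        print("hole",(round(x),round(y)),"r%.1f"%r,"at",X.round(4),"yaw %.3f"%np.arctan2(d[1],d[0]),"maxr %.3f"%rr.max())
E
python3 - <<'E'
from h import *
tools(cam("wrist"),cv2.imread("pics/e2b.png"))
p=cam("wrist");X=plane(p,[(409,305),(497,263)],.01);print(X.round(3))
tools(cam("top"),cv2.imread("pics/d_top.png"))
d=X[0]-X[1];yaw=np.arctan2(d[1],d[0]);c=X.mean(0);print(yaw)
# look pose: camera above tool, heading yaw
s=bot.sense();chain((s["ee_pos"]+[-.06,0,.05],rot(PSI,.7)),((X[0][0]-.06*np.cos(yaw),X[0][1]-.06*np.sin(yaw),.30),rot(yaw)))
E
```

```text
hole (411, 306) r12.1 at [ 0.5602 -0.4035] yaw 2.025 maxr 0.159
hole (282, 136) r12.5 at [ 0.7823 -0.2324] yaw 0.098 maxr 0.681
[[ 0.562 -0.401  0.01 ]
 [ 0.622 -0.515  0.01 ]]
hole (429, 246) r17.3 at [ 0.434  -0.5718] yaw 0.056 maxr 0.765
2.0546499732929018
wp0.1 slide [-0.09  -0.04  -0.511] twist [-0.005 -0.     0.003] rows>=1.6
wp1.1 slide [0.107 0.282 0.308] twist [ 0.273 -0.183 -0.747] rows>=2.7
wp1.2 slide [0.015 0.344 0.259] twist [ 0.273 -0.183 -0.747] rows>=2.7
wp1.3 slide [-0.097  0.361  0.214] twist [ 0.273 -0.183 -0.747] rows>=2.7
wp1.4 slide [-0.21   0.331  0.181] twist [ 0.273 -0.183 -0.747] rows>=2.7
wp1.5 slide [-0.305  0.257  0.164] twist [ 0.273 -0.183 -0.747] rows>=2.7
```

```bash
python3 -m handwheel '{"slide":[[-0.09,-0.04,-0.51],[-0.09,-0.04,-0.51],[-0.09,-0.04,-0.51]],"twist":[[0,0,0],[0,0,0],[0,0,0]]}' 0.6|sed -n 2p
python3 -m handwheel '{"slide":[[0.107,0.28,0.31],[0.107,0.28,0.31],[0.107,0.28,0.31],[0.107,0.28,0.31]],"twist":[[0.273,-0.183,-0.747],[0.273,-0.183,-0.747],[0.273,-0.183,-0.747],[0.273,-0.183,-0.747]]}'|sed -n 2p
python3 -m handwheel '{"slide":[[0.015,0.344,0.26],[0.015,0.344,0.26],[0.015,0.344,0.26],[0.015,0.344,0.26]],"twist":[[0.273,-0.183,-0.747],[0.273,-0.183,-0.747],[0.273,-0.183,-0.747],[0.273,-0.183,-0.747]]}'|sed -n 2p
python3 -m handwheel '{"slide":[[-0.097,0.36,0.214],[-0.097,0.36,0.214],[-0.097,0.36,0.214],[-0.097,0.36,0.214]],"twist":[[0.273,-0.183,-0.747],[0.273,-0.183,-0.747],[0.273,-0.183,-0.747],[0.273,-0.183,-0.747]]}'|sed -n 2p
python3 -m handwheel '{"slide":[[-0.21,0.33,0.18],[-0.21,0.33,0.18],[-0.21,0.33,0.18],[-0.21,0.33,0.18]],"twist":[[0.273,-0.183,-0.747],[0.273,-0.183,-0.747],[0.273,-0.183,-0.747],[0.273,-0.183,-0.747]]}'|sed -n 2p
python3 -m handwheel '{"slide":[[-0.305,0.257,0.164],[-0.305,0.257,0.164],[-0.305,0.257,0.164],[-0.305,0.257,0.164],[-0.305,0.257,0.164]],"twist":[[0.273,-0.183,-0.747],[0.273,-0.183,-0.747],[0.273,-0.183,-0.747],[0.273,-0.183,-0.747],[0.273,-0.183,-0.747]]}'|sed -n 2p
python3 - <<'E'
from h import *
p=cam("wrist");im=bot.grab_frame("wrist")[:,:,::-1].copy();cv2.imwrite("pics/q2.png",im);tools(p,im)
print(bot.sense()["joint_pos"].round(2))
t=((.5602,-.4035),2.03)
chain(pick(*t,.30),pick(*t,.180))
E
```

```text
ee_pos: [0.3586, -0.2638, 0.4277]
ee_pos: [0.407, -0.3022, 0.3986]
ee_pos: [0.4526, -0.3399, 0.3741]
ee_pos: [0.498, -0.3777, 0.3495]
ee_pos: [0.5435, -0.4157, 0.3249]
ee_pos: [0.5888, -0.454, 0.3007]
hole (274, 137) r17.6 at [ 0.5604 -0.4044] yaw 2.027 maxr 0.158
[-0.67  0.65  1.26  0.    1.23 -1.16]
wp0.1 slide [-0.013 -0.021  0.006] twist [ 0.005 -0.     0.044] rows>=0.1
wp1.1 slide [-0.  -0.   0.8] twist [ 0. -0.  0.] rows>=2.4
```

```bash
python3 -m handwheel '{"slide":[[-0.013,-0.025,0.3],[-0.013,-0.025,0.6],[-0.013,-0.025,0.8],[-0.013,-0.025,0.8],[-0.013,-0.025,0.8]],"twist":[[0,0,0.044],[0,0,0.044],[0,0,0.044],[0,0,0.044],[0,0,0.044]]}'|sed -n 2,4p
python3 -m handwheel '{"slide":[[0,0,0],[0,0,0],[0,0,0],[0,0,0],[0,0,0]],"twist":[[0,0,0],[0,0,0],[0,0,0],[0,0,0],[0,0,0]]}' 0|sed -n 2,6p
python3 -m handwheel '{"slide":[[0,0,-0.3],[0,0,-0.6],[0,0,-0.9],[0,0,-0.9],[0,0,-0.9]],"twist":[[0,0,0],[0,0,0],[0,0,0],[0,0,0],[0,0,0]]}'|sed -n 2,2p
python3 - <<'E'
from h import *
eyecheck("e2c",.175)
e=(.06,0,.175)
w=hang(2,.14,.7,e)
chain((w[0]+[-.02,-.06,.05],rot(PSI,.5)),hang(2,.10,.7,e),hang(2,.036,.7,e),hang(2,.026,1.05,e))
E
```

```text
ee_pos: [0.5868, -0.4582, 0.1809]
tool_rot: [0.0, 0.527, 0.85, 0.0]
force: [0.0, -0.1, -0.0]
ee_pos: [0.5873, -0.4587, 0.1835]
tool_rot: [0.003, 0.526, 0.85, -0.0]
force: [-1.2, -1.0, 7.0]
width: 0.0001
finger_force: 3.4
ee_pos: [0.5868, -0.4579, 0.318]
expected px [278.1 147.6]
hole (279, 131) tool frame [0.0668 0.0005 0.17  ] r 16.5
width -4.5183827383179856e-05 finger 0.0
wp0.1 slide [ 0.355 -0.223 -0.237] twist [-0.241  0.166  0.946] rows>=3.3
wp0.2 slide [ 0.24  -0.337 -0.247] twist [-0.241  0.166  0.946] rows>=3.3
wp0.3 slide [ 0.088 -0.384 -0.277] twist [-0.241  0.166  0.946] rows>=3.3
wp0.4 slide [-0.065 -0.353 -0.322] twist [-0.241  0.166  0.946] rows>=3.3
wp1.1 slide [ 0.043 -0.385  0.636] twist [-0.   0.4  0. ] rows>=2.2
wp2.1 slide [-0.001 -0.     0.427] twist [0. 0. 0.] rows>=1.3
wp3.1 slide [-0.376 -0.     0.275] twist [-0.   0.7 -0. ] rows>=2.3
```

Missed: the tips closed just above the tool, so I need to go lower (TCP about 0.1735). Check where it lies and retry.

```bash
python3 -m handwheel '{"slide":[[0,0,0],[0,0,0]],"twist":[[0,0,0],[0,0,0]]}' 0.6|sed -n 5p
python3 - <<'E'
from h import *
p=cam("wrist");im=bot.grab_frame("wrist")[:,:,::-1].copy();tools(p,im)
t=((.5604,-.4040),2.03)
chain(pick(*t,.1735))
E
```

```text
width: 0.028
hole (281, 134) r16.7 at [ 0.562  -0.4035] yaw 2.022 maxr 0.158
wp0.1 slide [-0.003  0.003  0.932] twist [-0.002 -0.006  0.008] rows>=2.8
```

```bash
python3 -m handwheel '{"slide":[[0,0,0.3],[0,0,0.6],[0,0,0.85],[0,0,0.932],[0,0,0.932],[0,0,0.932]],"twist":[[0,0,0],[0,0,0],[0,0,0],[0,0,0],[0,0,0],[0,0,0]]}'|sed -n 2,5p
python3 -m handwheel '{"slide":[[0,0,0],[0,0,0],[0,0,0],[0,0,0],[0,0,0]],"twist":[[0,0,0],[0,0,0],[0,0,0],[0,0,0],[0,0,0]]}' 0|sed -n 2,6p
python3 -m handwheel '{"slide":[[0,0,-0.3],[0,0,-0.6],[0,0,-0.9],[0,0,-0.9],[0,0,-0.9]],"twist":[[0,0,0],[0,0,0],[0,0,0],[0,0,0],[0,0,0]]}'|sed -n 2,5p
python3 - <<'E'
from h import *
eyecheck("e2d",.1685)
e=(.06,0,.1685)
w=hang(2,.14,.7,e)
chain((w[0]+[-.02,-.06,.05],rot(PSI,.5)),hang(2,.10,.7,e),hang(2,.036,.7,e),hang(2,.026,1.05,e))
E
```

```text
ee_pos: [0.5872, -0.4583, 0.1757]
tool_rot: [0.001, 0.526, 0.851, 0.0]
force: [0.4, 0.7, -0.3]
width: 0.0512
ee_pos: [0.5871, -0.4582, 0.1766]
tool_rot: [0.001, 0.526, 0.851, 0.0]
force: [0.2, 0.7, 6.4]
width: 0.0239
finger_force: 60.1
ee_pos: [0.5867, -0.4579, 0.3112]
tool_rot: [0.001, 0.526, 0.851, 0.0]
force: [-0.9, 0.2, -0.5]
width: 0.0237
expected px [278.1 149. ]
hole (278, 147) tool frame [0.0608 0.     0.1635] r 32.1
width 0.023733536639959956 finger 59.4707715511322
wp0.1 slide [ 0.353 -0.217 -0.239] twist [-0.243  0.165  0.945] rows>=3.3
wp0.2 slide [ 0.241 -0.33  -0.248] twist [-0.243  0.165  0.945] rows>=3.3
wp0.3 slide [ 0.092 -0.378 -0.278] twist [-0.243  0.165  0.945] rows>=3.3
wp0.4 slide [-0.058 -0.349 -0.321] twist [-0.243  0.165  0.945] rows>=3.3
wp1.1 slide [ 0.043 -0.385  0.636] twist [-0.   0.4  0. ] rows>=2.2
wp2.1 slide [-0.001 -0.     0.427] twist [0. 0. 0.] rows>=1.3
wp3.1 slide [-0.361 -0.     0.272] twist [-0.   0.7 -0. ] rows>=2.3
```

```bash
python3 -m handwheel '{"slide":[[0.353,-0.217,-0.24],[0.353,-0.217,-0.24],[0.353,-0.217,-0.24],[0.353,-0.217,-0.24],[0.353,-0.217,-0.24]],"twist":[[-0.243,0.165,0.945],[-0.243,0.165,0.945],[-0.243,0.165,0.945],[-0.243,0.165,0.945],[-0.243,0.165,0.945]]}'|sed -n '2p;5p'
python3 -m handwheel '{"slide":[[0.24,-0.33,-0.25],[0.24,-0.33,-0.25],[0.24,-0.33,-0.25],[0.24,-0.33,-0.25],[0.24,-0.33,-0.25]],"twist":[[-0.243,0.165,0.945],[-0.243,0.165,0.945],[-0.243,0.165,0.945],[-0.243,0.165,0.945],[-0.243,0.165,0.945]]}'|sed -n '2p;5p'
python3 -m handwheel '{"slide":[[0.09,-0.378,-0.28],[0.09,-0.378,-0.28],[0.09,-0.378,-0.28],[0.09,-0.378,-0.28],[0.09,-0.378,-0.28]],"twist":[[-0.243,0.165,0.945],[-0.243,0.165,0.945],[-0.243,0.165,0.945],[-0.243,0.165,0.945],[-0.243,0.165,0.945]]}'|sed -n '2p;5p'
python3 -m handwheel '{"slide":[[-0.058,-0.35,-0.32],[-0.058,-0.35,-0.32],[-0.058,-0.35,-0.32],[-0.058,-0.35,-0.32],[-0.058,-0.35,-0.32],[-0.058,-0.35,-0.32]],"twist":[[-0.243,0.165,0.945],[-0.243,0.165,0.945],[-0.243,0.165,0.945],[-0.243,0.165,0.945],[-0.243,0.165,0.945],[-0.243,0.165,0.945]]}'|sed -n '2p;5p'
python3 - <<'E'
from h import *
eyecheck("e2e",.1685);print(bot.sense()["joint_pos"].round(2))
e=(.0605,0,.1685)
chain(hang(2,.10,.7,e),hang(2,.036,.7,e),hang(2,.026,1.05,e))
E
```

```text
ee_pos: [0.5334, -0.4251, 0.3436]
width: 0.0237
ee_pos: [0.4809, -0.3925, 0.3808]
width: 0.0238
ee_pos: [0.428, -0.3601, 0.4174]
width: 0.0238
ee_pos: [0.3757, -0.3275, 0.4534]
width: 0.0241
expected px [280.6 143.6]
hole (278, 148) tool frame [ 0.0583 -0.001   0.1635] r 30.0
hole (296, 132) tool frame [0.0646 0.0061 0.1635] r 17.3
width 0.024102375367221145 finger 59.57930088043213
[-0.85  0.11  1.77  0.48  1.01  0.41]
wp0.1 slide [ 0.039 -0.391  0.639] twist [0.    0.4   0.007] rows>=2.2
wp1.1 slide [-0.001 -0.     0.427] twist [0. 0. 0.] rows>=1.3
wp2.1 slide [-0.361 -0.     0.273] twist [0.  0.7 0. ] rows>=2.3
```

```bash
python3 -m handwheel '{"slide":[[0.04,-0.39,0.2],[0.04,-0.39,0.4],[0.04,-0.39,0.64],[0.04,-0.39,0.64],[0.04,-0.39,0.64]],"twist":[[0,0.4,0],[0,0.4,0],[0,0.4,0],[0,0.4,0],[0,0.4,0]]}'|sed -n '2p;5p'
python3 - <<'E'
from h import *
eyecheck("e2f",.1685)
p=cam("wrist");s=bot.sense();R=curR(s)
a=np.radians(50);u=np.array([-np.cos(a)*np.cos(PSI),-np.cos(a)*np.sin(PSI),np.sin(a)])
print("eye-axis offset in tool x,y:",(R.T@(ROOT[2]+u*.07-s["ee_pos"])).round(4),"tip px pred",project(p,ROOT[2]+u*.067).round(1))
e=(.0597,-.0005,.1685)
chain(hang(2,.10,.7,e),hang(2,.036,.7,e),hang(2,.026,1.05,e))
E
```

```text
ee_pos: [0.4215, -0.2646, 0.3724]
width: 0.0239
expected px [280.5 143.6]
hole (279, 136) tool frame [ 0.063  -0.0008  0.1635] r 12.3
width 0.023868305688659705 finger 59.600767493247986
eye-axis offset in tool x,y: [ 0.0586 -0.0008  0.1994] tip px pred [[278.2 140.3]]
wp0.1 slide [-0.004 -0.001  0.005] twist [ 0.004 -0.005  0.006] rows>=0.0
wp1.1 slide [-0.001 -0.     0.427] twist [-0.  0. -0.] rows>=1.3
wp2.1 slide [-0.361  0.     0.271] twist [0.  0.7 0. ] rows>=2.3
```

```bash
python3 -m handwheel '{"slide":[[0,0,0.1],[0,0,0.2],[0,0,0.3],[0,0,0.42],[0,0,0.42]],"twist":[[0,0,0],[0,0,0],[0,0,0],[0,0,0],[0,0,0]]}'|sed -n '2p;4,5p'
python3 -m handwheel '{"slide":[[-0.09,0,0.07],[-0.18,0,0.13],[-0.27,0,0.2],[-0.36,0,0.27],[-0.36,0,0.27],[-0.36,0,0.27]],"twist":[[0,0.17,0],[0,0.34,0],[0,0.51,0],[0,0.7,0],[0,0.7,0],[0,0.7,0]]}'|sed -n '2p;4,5p'
python3 -m handwheel '{"slide":[[0,0,0],[0,0,0],[0,0,0],[0,0,0]],"twist":[[0,0,0],[0,0,0],[0,0,0],[0,0,0]]}' 0.6 |sed -n '4,5p'
python3 -m handwheel '{"slide":[[0,0,-0.2],[0,0,-0.45],[0,0,-0.75],[0,0,-0.75],[0,0,-0.75]],"twist":[[0,0,0],[0,0,0],[0,0,0],[0,0,0],[0,0,0]]}'|sed -n '2p;4,5p'
python3 - <<'E'
from h import *
im=bot.grab_frame("wrist")[:,:,::-1];cv2.imwrite("pics/r2.png",im)
h,s,v=cv2.split(cv2.cvtColor(im,cv2.COLOR_BGR2HSV));p=cam("wrist")
# brightness strip check under peg: steel/wood tool colour where blade should hang
for i in(2,3):
    q=project(p,ROOT[i]+np.array([-.01,0,-.06]))[0].astype(int);b=project(p,ROOT[i]+np.array([-.01,0,-.125]))[0].astype(int);print(i,q,im[q[1],q[0]],b,im[b[1],b[0]])
chain((np.array([.36,0,.36]),rot(.05,.5)),pick(*TOOL[1],.25),pick(*TOOL[1],.1735))
E
```

```text
ee_pos: [0.4623, -0.2602, 0.322]
force: [-1.1, -0.1, -1.4]
width: 0.0238
ee_pos: [0.4457, -0.2623, 0.257]
force: [-1.4, 0.4, -1.0]
width: 0.0238
force: [0.5, 0.3, 0.4]
width: 0.0511
ee_pos: [0.3488, -0.2718, 0.3154]
force: [0.9, 0.6, 0.3]
width: 0.0511
2 [276 203] [ 75 104 130] [276 246] [ 71  98 123]
3 [373 204] [ 78 104 130] [360 247] [114 112 112]
wp0.1 slide [ 0.194 -0.897  0.03 ] twist [-0.03  -0.552  0.036] rows>=2.8
wp0.2 slide [ 0.177 -0.901 -0.035] twist [-0.03  -0.552  0.036] rows>=2.8
wp1.1 slide [ 0.184 -0.925  0.518] twist [ 0.01  -0.5   -0.038] rows>=3.2
wp1.2 slide [ 0.324 -0.918  0.459] twist [ 0.01  -0.5   -0.038] rows>=3.2
wp2.1 slide [ 0.   -0.    0.51] twist [0. 0. 0.] rows>=1.5
```

```bash
python3 -m handwheel '{"slide":[[0.194,-0.9,0.03],[0.194,-0.9,0.03],[0.194,-0.9,0.03],[0.194,-0.9,0.03],[0.194,-0.9,0.03],[0.194,-0.9,0.03]],"twist":[[-0.03,-0.55,0.036],[-0.03,-0.55,0.036],[-0.03,-0.55,0.036],[-0.03,-0.55,0.036],[-0.03,-0.55,0.036],[-0.03,-0.55,0.036]]}'|sed -n '2p'
python3 -m handwheel '{"slide":[[0.177,-0.9,-0.035],[0.177,-0.9,-0.035],[0.177,-0.9,-0.035],[0.177,-0.9,-0.035],[0.177,-0.9,-0.035]],"twist":[[-0.03,-0.55,0.036],[-0.03,-0.55,0.036],[-0.03,-0.55,0.036],[-0.03,-0.55,0.036],[-0.03,-0.55,0.036]]}'|sed -n '2p'
python3 -m handwheel '{"slide":[[0.184,-0.925,0.52],[0.184,-0.925,0.52],[0.184,-0.925,0.52],[0.184,-0.925,0.52],[0.184,-0.925,0.52]],"twist":[[0.01,-0.5,-0.038],[0.01,-0.5,-0.038],[0.01,-0.5,-0.038],[0.01,-0.5,-0.038],[0.01,-0.5,-0.038]]}'|sed -n '2p'
python3 -m handwheel '{"slide":[[0.324,-0.92,0.46],[0.324,-0.92,0.46],[0.324,-0.92,0.46],[0.324,-0.92,0.46],[0.324,-0.92,0.46],[0.324,-0.92,0.46]],"twist":[[0.01,-0.5,-0.038],[0.01,-0.5,-0.038],[0.01,-0.5,-0.038],[0.01,-0.5,-0.038],[0.01,-0.5,-0.038],[0.01,-0.5,-0.038]]}'|sed -n '1,2p'
python3 - <<'E'
from h import *
p=cam("wrist");im=bot.grab_frame("wrist")[:,:,::-1].copy();cv2.imwrite("pics/q1.png",im);tools(p,im)
chain(pick(*TOOL[1],.1735))
E
```

```text
ee_pos: [0.3552, -0.1352, 0.3369]
ee_pos: [0.3599, -0.0387, 0.3496]
ee_pos: [0.414, 0.1079, 0.2978]
time_s: 28.45
ee_pos: [0.4647, 0.2489, 0.2494]
hole (236, 129) r21.4 at [0.5292 0.289 ] yaw 0.095 maxr 0.104
hole (74, 123) r20.3 at [0.523  0.3933] yaw 0.022 maxr 0.244
wp0.1 slide [ 0.041 -0.214  0.515] twist [-0.048 -0.046  0.035] rows>=1.7
```

View pics/r2.png

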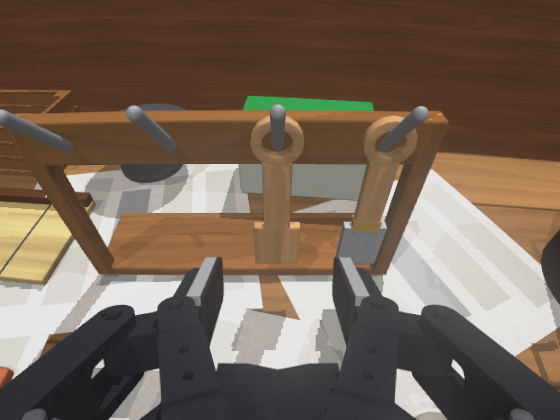

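Both tools hang, with eyes at (278,138) and (390,140). Pick tool 1.

```bash
python3 -m handwheel '{"slide":[[0.04,-0.214,0],[0.04,-0.214,0],[0.04,-0.214,0.2],[0.04,-0.214,0.45],[0.04,-0.214,0.52],[0.04,-0.214,0.52],[0.04,-0.214,0.52]],"twist":[[-0.048,-0.046,0.035],[-0.048,-0.046,0.035],[-0.048,-0.046,0.035],[-0.048,-0.046,0.035],[-0.048,-0.046,0.035],[-0.048,-0.046,0.035],[-0.048,-0.046,0.035]]}'|sed -n '2,4p'
python3 -m handwheel '{"slide":[[0,0,0],[0,0,0],[0,0,0],[0,0,0],[0,0,0]],"twist":[[0,0,0],[0,0,0],[0,0,0],[0,0,0],[0,0,0]]}' 0|sed -n 2,6p
python3 -m handwheel '{"slide":[[0,0,-0.3],[0,0,-0.6],[0,0,-0.9],[0,0,-0.9],[0,0,-0.9]],"twist":[[0,0,0],[0,0,0],[0,0,0],[0,0,0],[0,0,0]]}'|sed -n 2,5p
python3 - <<'E'
from h import *
eyecheck("e1",.1685)
e=(.06,0,.1685)
w=hang(1,.14,.7,e)
chain((w[0]+[-.02,.04,.02],rot(PSI,.5)),hang(1,.10,.7,e),hang(1,.036,.7,e),hang(1,.026,1.05,e))
E
```

```text
ee_pos: [0.4693, 0.2846, 0.1738]
tool_rot: [-0.001, 0.999, 0.045, 0.001]
force: [0.4, 0.1, 0.1]
ee_pos: [0.4693, 0.2853, 0.1742]
tool_rot: [-0.001, 0.999, 0.046, 0.002]
force: [-1.5, -2.1, 6.4]
width: 0.0242
finger_force: 59.6
ee_pos: [0.4686, 0.2851, 0.3089]
tool_rot: [-0.001, 0.999, 0.046, 0.002]
force: [-0.9, -0.4, -0.8]
width: 0.0241
expected px [280.6 143.7]
hole (277, 144) tool frame [ 0.0598 -0.0014  0.1635] r 32.1
width 0.02414668013777312 finger 59.30043876171112
wp0.1 slide [-0.309  0.913 -0.257] twist [ 0.001  0.333 -0.003] rows>=3.0
wp0.2 slide [-0.263  0.912 -0.305] twist [ 0.001  0.333 -0.003] rows>=3.0
wp0.3 slide [-0.211  0.912 -0.345] twist [ 0.001  0.333 -0.003] rows>=3.0
wp1.1 slide [0.083 0.278 0.43 ] twist [-0.   0.4 -0. ] rows>=1.6
wp2.1 slide [-0.001 -0.     0.427] twist [-0.  0.  0.] rows>=1.3
wp3.1 slide [-0.361  0.     0.272] twist [0.  0.7 0. ] rows>=2.3
```

```bash
python3 -m handwheel '{"slide":[[-0.31,0.91,-0.257],[-0.31,0.91,-0.257],[-0.31,0.91,-0.257],[-0.31,0.91,-0.257],[-0.31,0.91,-0.257]],"twist":[[0,0.333,0],[0,0.333,0],[0,0.333,0],[0,0.333,0],[0,0.333,0]]}'|sed -n '2p;5p'
python3 -m handwheel '{"slide":[[-0.263,0.912,-0.305],[-0.263,0.912,-0.305],[-0.263,0.912,-0.305],[-0.263,0.912,-0.305],[-0.263,0.912,-0.305]],"twist":[[0,0.333,0],[0,0.333,0],[0,0.333,0],[0,0.333,0],[0,0.333,0]]}'|sed -n '2p;5p'
python3 -m handwheel '{"slide":[[-0.21,0.912,-0.345],[-0.21,0.912,-0.345],[-0.21,0.912,-0.345],[-0.21,0.912,-0.345],[-0.21,0.912,-0.345],[-0.21,0.912,-0.345]],"twist":[[0,0.333,0],[0,0.333,0],[0,0.333,0],[0,0.333,0],[0,0.333,0],[0,0.333,0]]}'|sed -n '2p;5p'
python3 -m handwheel '{"slide":[[0.083,0.278,0.2],[0.083,0.278,0.43],[0.083,0.278,0.43],[0.083,0.278,0.43],[0.083,0.278,0.43]],"twist":[[0,0.4,0],[0,0.4,0],[0,0.4,0],[0,0.4,0],[0,0.4,0]]}'|sed -n '2p;5p'
python3 - <<'E'
from h import *
eyecheck("e1b",.169)
p=cam("wrist");a=np.radians(50);u=np.array([-np.cos(a)*np.cos(PSI),-np.cos(a)*np.sin(PSI),np.sin(a)]);print("tip px pred",project(p,ROOT[1]+u*.067).round(1))
e=(.0598,-.001,.169)
chain(hang(1,.10,.7,e),hang(1,.036,.7,e),hang(1,.026,1.05,e))
E
```

```text
ee_pos: [0.4344, 0.144, 0.3449]
width: 0.0242
ee_pos: [0.4012, 0.0041, 0.3837]
width: 0.0241
ee_pos: [0.3675, -0.1346, 0.4217]
width: 0.0238
ee_pos: [0.413, -0.1721, 0.3719]
width: 0.0238
expected px [280.6 143.5]
hole (285, 136) tool frame [0.0629 0.0017 0.164 ] r 12.6
width 0.02377385898896848 finger 59.57742512226105
tip px pred [[283.6 138.8]]
wp0.1 slide [-0.001  0.021 -0.003] twist [ 0.001 -0.001 -0.004] rows>=0.1
wp1.1 slide [-0.001 -0.     0.427] twist [0. 0. 0.] rows>=1.3
wp2.1 slide [-0.362  0.     0.272] twist [0.  0.7 0. ] rows>=2.3
```

```bash
python3 -m handwheel '{"slide":[[0,0.02,0],[0,0.02,0.1],[0,0.02,0.2],[0,0.02,0.3],[0,0.02,0.42],[0,0.02,0.42]],"twist":[[0,0,0],[0,0,0],[0,0,0],[0,0,0],[0,0,0],[0,0,0]]}'|sed -n '2p;4,5p'
python3 -m handwheel '{"slide":[[-0.09,0,0.07],[-0.18,0,0.13],[-0.27,0,0.2],[-0.36,0,0.27],[-0.36,0,0.27],[-0.36,0,0.27]],"twist":[[0,0.17,0],[0,0.34,0],[0,0.51,0],[0,0.7,0],[0,0.7,0],[0,0.7,0]]}'|sed -n '2p;4,5p'
python3 -m handwheel '{"slide":[[0,0,0],[0,0,0],[0,0,0],[0,0,0]],"twist":[[0,0,0],[0,0,0],[0,0,0],[0,0,0]]}' 0.6 |sed -n '4,5p'
python3 -m handwheel '{"slide":[[0,0,-0.2],[0,0,-0.45],[0,0,-0.75],[0,0,-0.75],[0,0,-0.75]],"twist":[[0,0,0],[0,0,0],[0,0,0],[0,0,0],[0,0,0]]}'|sed -n '2p;4,5p'
python3 - <<'E'
from h import *
im=bot.grab_frame("wrist")[:,:,::-1];cv2.imwrite("pics/r1.png",im)
chain((np.array([.36,.12,.36]),rot(.05,.5)),pick(*TOOL[0],.25),pick(*TOOL[0],.1735))
E
```

```text
ee_pos: [0.4535, -0.1727, 0.3234]
force: [-0.3, -0.2, -0.6]
width: 0.0239
ee_pos: [0.4374, -0.1747, 0.2587]
force: [0.8, 0.9, -1.1]
width: 0.0242
force: [0.8, 0.5, -0.5]
width: 0.0511
ee_pos: [0.3404, -0.1835, 0.3154]
force: [0.4, -0.1, 0.4]
width: 0.0512
wp0.1 slide [ 0.139 -0.668  0.04 ] twist [-0.019 -0.368  0.02 ] rows>=2.0
wp0.2 slide [ 0.136 -0.669  0.008] twist [-0.019 -0.368  0.02 ] rows>=2.0
wp0.3 slide [ 0.128 -0.67  -0.023] twist [-0.019 -0.368  0.02 ] rows>=2.0
wp1.1 slide [ 0.164 -0.889  0.508] twist [-0.004 -0.5    0.015] rows>=3.1
wp1.2 slide [ 0.278 -0.892  0.45 ] twist [-0.004 -0.5    0.015] rows>=3.1
wp2.1 slide [-0.    0.    0.51] twist [-0. -0.  0.] rows>=1.5
```

```bash
python3 -m handwheel '{"slide":[[0.14,-0.67,0.04],[0.14,-0.67,0.04],[0.14,-0.67,0.04],[0.14,-0.67,0.04],[0.14,-0.67,0.04]],"twist":[[-0.02,-0.37,0.02],[-0.02,-0.37,0.02],[-0.02,-0.37,0.02],[-0.02,-0.37,0.02],[-0.02,-0.37,0.02]]}'|sed -n '2p'
python3 -m handwheel '{"slide":[[0.136,-0.67,0.01],[0.136,-0.67,0.01],[0.136,-0.67,0.01],[0.136,-0.67,0.01]],"twist":[[-0.02,-0.37,0.02],[-0.02,-0.37,0.02],[-0.02,-0.37,0.02],[-0.02,-0.37,0.02]]}'|sed -n '2p'
python3 -m handwheel '{"slide":[[0.13,-0.67,-0.02],[0.13,-0.67,-0.02],[0.13,-0.67,-0.02],[0.13,-0.67,-0.02]],"twist":[[-0.02,-0.37,0.02],[-0.02,-0.37,0.02],[-0.02,-0.37,0.02],[-0.02,-0.37,0.02]]}'|sed -n '2p'
python3 -m handwheel '{"slide":[[0.164,-0.89,0.5],[0.164,-0.89,0.5],[0.164,-0.89,0.5],[0.164,-0.89,0.5],[0.164,-0.89,0.5]],"twist":[[0,-0.5,0.015],[0,-0.5,0.015],[0,-0.5,0.015],[0,-0.5,0.015],[0,-0.5,0.015]]}'|sed -n '2p'
python3 -m handwheel '{"slide":[[0.28,-0.89,0.45],[0.28,-0.89,0.45],[0.28,-0.89,0.45],[0.28,-0.89,0.45],[0.28,-0.89,0.45],[0.28,-0.89,0.45]],"twist":[[0,-0.5,0.015],[0,-0.5,0.015],[0,-0.5,0.015],[0,-0.5,0.015],[0,-0.5,0.015],[0,-0.5,0.015]]}'|sed -n '1,2p'
python3 - <<'E'
from h import *
p=cam("wrist");im=bot.grab_frame("wrist")[:,:,::-1].copy();cv2.imwrite("pics/q0.png",im);tools(p,im)
chain(pick(*TOOL[0],.1735))
E
```

```text
ee_pos: [0.3479, -0.0814, 0.3293]
ee_pos: [0.3482, -0.0307, 0.3298]
ee_pos: [0.3519, 0.0435, 0.3408]
ee_pos: [0.3979, 0.186, 0.2952]
time_s: 36.95
ee_pos: [0.4433, 0.3245, 0.2519]
hole (200, 105) r21.5 at [0.5226 0.3957] yaw 0.026 maxr 0.315
wp0.1 slide [ 0.15  -0.407  0.555] twist [-0.122 -0.056  0.089] rows>=2.1
```

```bash
python3 -m handwheel '{"slide":[[0.15,-0.41,0],[0.15,-0.41,0],[0.15,-0.41,0],[0.15,-0.41,0]],"twist":[[-0.122,-0.056,0.089],[-0.122,-0.056,0.089],[-0.122,-0.056,0.089],[-0.122,-0.056,0.089]]}'|sed -n '2,3p'
python3 - <<'E'
from h import *
p=cam("wrist");im=bot.grab_frame("wrist")[:,:,::-1].copy();tools(p,im)
chain(pick(*TOOL[0],.1735))
E
```

```text
ee_pos: [0.4604, 0.3881, 0.2566]
tool_rot: [0.0, 1.0, 0.018, 0.0]
hole (271, 128) r20.6 at [0.5232 0.3958] yaw 0.004 maxr 0.326
wp0.1 slide [ 0.018 -0.029  0.553] twist [0.001 0.    0.002] rows>=1.7
```

```bash
python3 -m handwheel '{"slide":[[0.018,-0.035,0.2],[0.018,-0.035,0.45],[0.018,-0.035,0.553],[0.018,-0.035,0.553],[0.018,-0.035,0.553]],"twist":[[0,0,0],[0,0,0],[0,0,0],[0,0,0],[0,0,0]]}'|sed -n '2,4p'
python3 -m handwheel '{"slide":[[0,0,0],[0,0,0],[0,0,0],[0,0,0],[0,0,0]],"twist":[[0,0,0],[0,0,0],[0,0,0],[0,0,0],[0,0,0]]}' 0|sed -n 2,6p
python3 -m handwheel '{"slide":[[0,0,-0.3],[0,0,-0.6],[0,0,-0.9],[0,0,-0.9],[0,0,-0.9]],"twist":[[0,0,0],[0,0,0],[0,0,0],[0,0,0],[0,0,0]]}'|sed -n 2,5p
python3 - <<'E'
from h import *
eyecheck("e0",.1685)
e=(.06,0,.1685)
w=hang(0,.14,.7,e)
chain((w[0]+[-.02,.04,.02],rot(PSI,.5)),hang(0,.10,.7,e))
E
```

```text
ee_pos: [0.4631, 0.3937, 0.1733]
tool_rot: [0.0, 1.0, 0.018, -0.0]
force: [-0.1, 0.6, -0.2]
ee_pos: [0.4634, 0.3949, 0.1742]
tool_rot: [-0.0, 1.0, 0.019, 0.001]
force: [-0.0, -2.3, 6.4]
width: 0.0243
finger_force: 59.6
ee_pos: [0.463, 0.395, 0.3093]
tool_rot: [-0.001, 1.0, 0.019, 0.001]
force: [-0.1, -0.2, -2.0]
width: 0.0239
expected px [280.4 143.5]
hole (274, 143) tool frame [ 0.0602 -0.0025  0.1635] r 32.3
width 0.023944636073403105 finger 59.011666774749756
wp0.1 slide [-0.268  0.973 -0.256] twist [ 0.01   0.333 -0.038] rows>=3.1
wp0.2 slide [-0.239  0.966 -0.303] twist [ 0.01   0.333 -0.038] rows>=3.1
wp0.3 slide [-0.204  0.96  -0.345] twist [ 0.01   0.333 -0.038] rows>=3.1
wp1.1 slide [0.083 0.278 0.43 ] twist [ 0.   0.4 -0. ] rows>=1.6
```

View pics/r1.png

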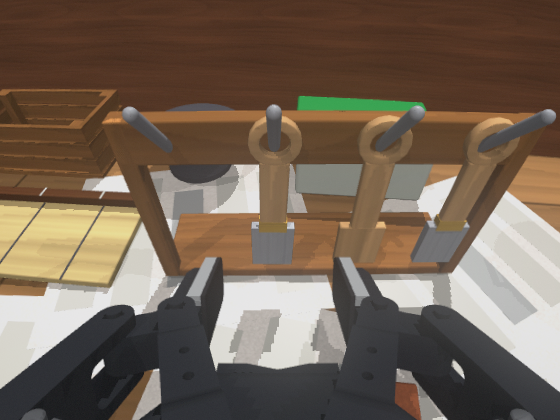

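Three tools hang, with eyes at (275,138), (385,138) and (492,142). Carry the fourth to peg 0.

```bash
python3 -m handwheel '{"slide":[[-0.27,0.97,-0.256],[-0.27,0.97,-0.256],[-0.27,0.97,-0.256],[-0.27,0.97,-0.256],[-0.27,0.97,-0.256]],"twist":[[0.01,0.333,-0.038],[0.01,0.333,-0.038],[0.01,0.333,-0.038],[0.01,0.333,-0.038],[0.01,0.333,-0.038]]}'|sed -n '2p;5p'
python3 -m handwheel '{"slide":[[-0.24,0.966,-0.303],[-0.24,0.966,-0.303],[-0.24,0.966,-0.303],[-0.24,0.966,-0.303],[-0.24,0.966,-0.303]],"twist":[[0.01,0.333,-0.038],[0.01,0.333,-0.038],[0.01,0.333,-0.038],[0.01,0.333,-0.038],[0.01,0.333,-0.038]]}'|sed -n '2p;5p'
python3 -m handwheel '{"slide":[[-0.2,0.96,-0.345],[-0.2,0.96,-0.345],[-0.2,0.96,-0.345],[-0.2,0.96,-0.345],[-0.2,0.96,-0.345],[-0.2,0.96,-0.345]],"twist":[[0.01,0.333,-0.038],[0.01,0.333,-0.038],[0.01,0.333,-0.038],[0.01,0.333,-0.038],[0.01,0.333,-0.038],[0.01,0.333,-0.038]]}'|sed -n '2p;5p'
python3 -m handwheel '{"slide":[[0.083,0.278,0.2],[0.083,0.278,0.43],[0.083,0.278,0.43],[0.083,0.278,0.43],[0.083,0.278,0.43]],"twist":[[0,0.4,0],[0,0.4,0],[0,0.4,0],[0,0.4,0],[0,0.4,0]]}'|sed -n '2p;5p'
python3 - <<'E'
from h import *
eyecheck("e0b",.169)
p=cam("wrist");a=np.radians(50);u=np.array([-np.cos(a)*np.cos(PSI),-np.cos(a)*np.sin(PSI),np.sin(a)]);print("tip px pred",project(p,ROOT[0]+u*.067).round(1))
e=(.0600,-.002,.169)
chain(hang(0,.10,.7,e),hang(0,.036,.7,e),hang(0,.026,1.05,e))
E
```

```text
ee_pos: [0.4275, 0.2469, 0.3455]
width: 0.0238
ee_pos: [0.3937, 0.1006, 0.3844]
width: 0.0241
ee_pos: [0.36, -0.0455, 0.4224]
width: 0.0241
ee_pos: [0.4053, -0.0824, 0.3721]
width: 0.0239
expected px [280.6 143.5]
width 0.0239106367149377 finger 59.31153416633606
tip px pred [[285.1 140.2]]
wp0.1 slide [-0.008  0.027 -0.006] twist [-0.005  0.     0.002] rows>=0.1
wp1.1 slide [-0.001 -0.     0.427] twist [0. 0. 0.] rows>=1.3
wp2.1 slide [-0.362  0.     0.272] twist [0.  0.7 0. ] rows>=2.3
```

```bash
python3 -m handwheel '{"slide":[[0,0.027,0],[0,0.027,0.1],[0,0.027,0.2],[0,0.027,0.3],[0,0.027,0.42],[0,0.027,0.42]],"twist":[[0,0,0],[0,0,0],[0,0,0],[0,0,0],[0,0,0],[0,0,0]]}'|sed -n '2p;4,5p'
python3 -m handwheel '{"slide":[[-0.09,0,0.07],[-0.18,0,0.13],[-0.27,0,0.2],[-0.36,0,0.27],[-0.36,0,0.27],[-0.36,0,0.27]],"twist":[[0,0.17,0],[0,0.34,0],[0,0.51,0],[0,0.7,0],[0,0.7,0],[0,0.7,0]]}'|sed -n '2p;4,5p'
python3 -m handwheel '{"slide":[[0,0,0],[0,0,0],[0,0,0],[0,0,0]],"twist":[[0,0,0],[0,0,0],[0,0,0],[0,0,0]]}' 0.6 |sed -n '4,5p'
python3 -m handwheel '{"slide":[[0,0,-0.2],[0,0,-0.45],[0,0,-0.75],[0,0,-0.75],[0,0,-0.75]],"twist":[[0,0,0],[0,0,0],[0,0,0],[0,0,0],[0,0,0]]}'|sed -n '2p;4,5p'
python3 - <<'E'
from h import *
im=bot.grab_frame("wrist")[:,:,::-1];cv2.imwrite("pics/r0.png",im);print(bot.sense()["time_s"])
chain((np.array([.36,-.2,.48]),rot(0,.2)))
E
```

```text
ee_pos: [0.4461, -0.0836, 0.3239]
force: [0.0, -0.9, -1.4]
width: 0.0242
ee_pos: [0.4355, -0.0816, 0.2699]
force: [-1.4, -2.0, -0.7]
width: 0.0244
force: [-0.3, -0.6, -0.2]
width: 0.0515
ee_pos: [0.3425, -0.0946, 0.3325]
force: [0.6, -0.4, -0.6]
width: 0.0514
43.3
wp0.1 slide [ 0.42   0.329 -0.293] twist [-0.127 -0.748  0.097] rows>=2.5
wp0.2 slide [ 0.303  0.334 -0.408] twist [-0.127 -0.748  0.097] rows>=2.5
```

```bash
python3 -m handwheel '{"slide":[[0.42,0.33,-0.29],[0.42,0.33,-0.29],[0.42,0.33,-0.29],[0.42,0.33,-0.29]],"twist":[[-0.127,-0.748,0.097],[-0.127,-0.748,0.097],[-0.127,-0.748,0.097],[-0.127,-0.748,0.097]]}' 1|sed -n '2p'
python3 -m handwheel '{"slide":[[0.3,0.33,-0.4],[0.3,0.33,-0.4],[0.3,0.33,-0.4],[0.3,0.33,-0.4],[0.3,0.33,-0.4],[0.3,0.33,-0.4]],"twist":[[-0.127,-0.748,0.097],[-0.127,-0.748,0.097],[-0.127,-0.748,0.097],[-0.127,-0.748,0.097],[-0.127,-0.748,0.097],[-0.127,-0.748,0.097]]}'|sed -n '2p'
cat >> h.py <<'E'
def tiles(p,im,z=.014,rows=(120,420),pr=True):
    h,s,v=cv2.split(cv2.cvtColor(im,cv2.COLOR_BGR2HSV));out=[]
    red=(((h<11)|(h>170))&(s>115)&(v>40)).astype(np.uint8)*255
    red[:rows[0]]=0;red[rows[1]:]=0
    red=cv2.morphologyEx(cv2.morphologyEx(red,cv2.MORPH_CLOSE,np.ones((5,5))),cv2.MORPH_OPEN,np.ones((7,7)))
    for c in cv2.findContours(red,cv2.RETR_EXTERNAL,cv2.CHAIN_APPROX_NONE)[0]:
        if cv2.contourArea(c)<900: continue
        r=cv2.minAreaRect(c);b=plane(p,cv2.boxPoints(r),z);e=np.array([b[1]-b[0],b[2]-b[1]])
        L=max(e,key=np.linalg.norm);L=L*np.sign(L[0]);o=(b.mean(0)[:2],np.arctan2(L[1],L[0]));out.append(o)
        if pr: print("tile px",np.round(r[0]),"ctr",o[0].round(4),"LxW",np.sort(np.linalg.norm(e,axis=1)).round(3),"yaw %.3f"%o[1])
    return out
E
python3 - <<'E'
from h import *
p=cam("wrist");im=bot.grab_frame("wrist")[:,:,::-1].copy();cv2.imwrite("pics/t0.png",im);print("W");tiles(p,im)
t=bot.grab_frame("top")[:,:,::-1].copy();pt=cam("top")
for c in tiles(p,im,pr=False):pass
cv2.imwrite("pics/v13.png",np.hstack([cv2.resize(cv2.imread("pics/r0.png"),(400,300)),cv2.resize(im,(400,300))]))
E
```

```text
ee_pos: [0.3541, -0.1406, 0.3979]
ee_pos: [0.3559, -0.1936, 0.4675]
W
tile px [116. 203.] ctr [0.4458 0.0554] LxW [0.059 0.089] yaw -0.007
tile px [355. 197.] ctr [ 0.4688 -0.2755] LxW [0.058 0.086] yaw -0.026
tile px [278. 195.] ctr [ 0.4668 -0.1719] LxW [0.059 0.088] yaw -0.210
```

View pics/v13.png

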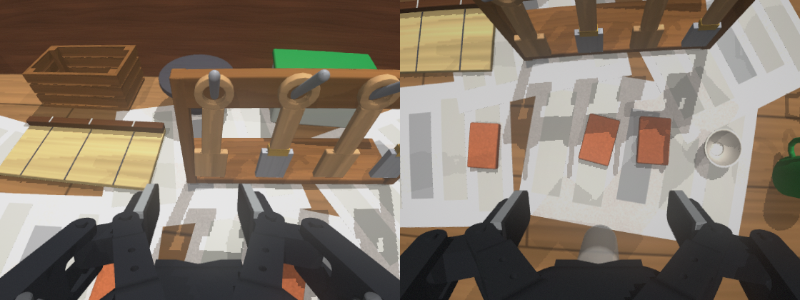

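All four tools hang on the pegs (left crop), and the three tiles and dish are undisturbed (right crop). Pick the right-most tile.

```bash
cat >> h.py <<'E'
MARK=[(.679,.3190),(.6805,.2190),(.682,.1190)]
BY=.0165
E
python3 - <<'E'
from h import *
chain(((.469,-.2755,.24),rot(-.02)),((.469,-.2755,.171),rot(-.02)),((.42,-.26,.32),rot(0)),((.42,.28,.32),rot(0)),((*MARK[0],.28),rot(BY)))
E
```

```text
wp0.1 slide [0.119 0.316 0.826] twist [-0.045 -0.309  0.059] rows>=2.7
wp0.2 slide [0.254 0.292 0.804] twist [-0.045 -0.309  0.059] rows>=2.7
wp1.1 slide [-0.    0.    0.46] twist [-0. -0. -0.] rows>=1.4
wp2.1 slide [-0.329 -0.097 -0.993] twist [-0.    0.   -0.04] rows>=3.2
wp3.1 slide [ 0.  -0.9 -0. ] twist [ 0. -0.  0.] rows>=2.7
wp3.2 slide [ 0.  -0.9 -0. ] twist [ 0. -0.  0.] rows>=2.7
wp3.3 slide [ 0.  -0.9 -0. ] twist [ 0. -0.  0.] rows>=2.7
wp3.4 slide [ 0.  -0.9 -0. ] twist [ 0. -0.  0.] rows>=2.7
wp4.1 slide [ 0.863 -0.13   0.133] twist [-0.     0.    -0.016] rows>=2.6
wp4.2 slide [ 0.864 -0.123  0.133] twist [-0.     0.    -0.016] rows>=2.6
```

```bash
python3 -m handwheel '{"slide":[[0.12,0.316,0.826],[0.12,0.316,0.826],[0.12,0.316,0.826],[0.12,0.316,0.826]],"twist":[[-0.045,-0.31,0.06],[-0.045,-0.31,0.06],[-0.045,-0.31,0.06],[-0.045,-0.31,0.06]]}' 1|sed -n '2p'
python3 -m handwheel '{"slide":[[0.254,0.292,0.8],[0.254,0.292,0.8],[0.254,0.292,0.8],[0.254,0.292,0.8],[0.254,0.292,0.8],[0.254,0.292,0.8]],"twist":[[-0.045,-0.31,0.06],[-0.045,-0.31,0.06],[-0.045,-0.31,0.06],[-0.045,-0.31,0.06],[-0.045,-0.31,0.06],[-0.045,-0.31,0.06]]}'|sed -n '2,3p;5p'
python3 - <<'E'
from h import *
p=cam("wrist");im=bot.grab_frame("wrist")[:,:,::-1].copy();cv2.imwrite("pics/tc.png",im);tiles(p,im,rows=(60,420))
chain(((.469,-.2755,.171),rot(-.02)))
E
```

```text
ee_pos: [0.4128, -0.2355, 0.351]
ee_pos: [0.4689, -0.2765, 0.2442]
tool_rot: [0.002, 1.0, -0.011, 0.001]
width: 0.0853
tile px [121. 231.] ctr [ 0.4688 -0.1734] LxW [0.058 0.093] yaw -0.250
tile px [278. 226.] ctr [ 0.4704 -0.2764] LxW [0.057 0.087] yaw 0.019
wp0.1 slide [-0.001 -0.008  0.488] twist [ 0.007 -0.006 -0.004] rows>=1.5
```

```bash
python3 -m handwheel '{"slide":[[0.005,0,0.2],[0.005,0,0.4],[0.005,0,0.485],[0.005,0,0.485],[0.005,0,0.485]],"twist":[[0,0,0],[0,0,0],[0,0,0],[0,0,0],[0,0,0]]}'|sed -n '2,5p'
python3 -m handwheel '{"slide":[[0,0,0],[0,0,0],[0,0,0],[0,0,0],[0,0,0]],"twist":[[0,0,0],[0,0,0],[0,0,0],[0,0,0],[0,0,0]]}' 0|sed -n '2p;4,6p'
python3 -m handwheel '{"slide":[[-0.1,-0.1,-0.3],[-0.2,-0.1,-0.6],[-0.33,-0.1,-0.99],[-0.33,-0.1,-0.99],[-0.33,-0.1,-0.99]],"twist":[[0,0,-0.03],[0,0,-0.03],[0,0,-0.03],[0,0,-0.03],[0,0,-0.03]]}'|sed -n '2p;5,6p'
python3 -m handwheel '{"slide":[[0,-0.9,0],[0,-0.9,0],[0,-0.9,0],[0,-0.9,0],[0,-0.9,0]],"twist":[[0,0,0],[0,0,0],[0,0,0],[0,0,0],[0,0,0]]}'|sed -n '2p;5p'
python3 -m handwheel '{"slide":[[0,-0.9,0],[0,-0.9,0],[0,-0.9,0],[0,-0.9,0],[0,-0.9,0]],"twist":[[0,0,0],[0,0,0],[0,0,0],[0,0,0],[0,0,0]]}'|sed -n '2p;5p'
python3 -m handwheel '{"slide":[[0,-0.9,0],[0,-0.9,0],[0,-0.9,0],[0,-0.9,0],[0,-0.9,0]],"twist":[[0,0,0],[0,0,0],[0,0,0],[0,0,0],[0,0,0]]}'|sed -n '2p;5p'
python3 -m handwheel '{"slide":[[0,-0.9,0],[0,-0.9,0],[0,-0.9,0],[0,-0.9,0],[0,-0.9,0],[0,-0.9,0]],"twist":[[0,0,0],[0,0,0],[0,0,0],[0,0,0],[0,0,0],[0,0,0]]}'|sed -n '2p;5p'
cat >> h.py <<'E'
def heldtile(name):
    """tile held, seen in the tool frame (top face about 7 mm above the fingertips)"""
    s=bot.sense();p=cam("wrist");im=bot.grab_frame("wrist")[:,:,::-1].copy();cv2.imwrite(f"pics/{name}.png",im)
    h,sa,v=cv2.split(cv2.cvtColor(im,cv2.COLOR_BGR2HSV));red=(((h<11)|(h>170))&(sa>115)&(v>40)).astype(np.uint8)*255
    c=max(cv2.findContours(red,cv2.RETR_EXTERNAL,cv2.CHAIN_APPROX_NONE)[0],key=cv2.contourArea);R=curR(s)
    o,d=rays(p,c.reshape(-1,2));o=R.T@(o-s["ee_pos"]);d=d@R;q=o+d*((.157-o[2])/d[:,2])[:,None]
    print("tile in tool frame: front x %.4f y %.4f..%.4f"%(np.percentile(q[:,0],97),q[:,1].min(),q[:,1].max()),"w",s["width"])
E
python3 - <<'E'
from h import *
heldtile("ht0");R=rot(BY)
chain(((*MARK[0],.28),rot(BY)),((*MARK[0],.185),rot(BY)))
E
```

```text
ee_pos: [0.4704, -0.277, 0.1705]
tool_rot: [0.001, 1.0, -0.011, 0.001]
force: [0.1, -0.5, -0.4]
width: 0.085
ee_pos: [0.4705, -0.2771, 0.1709]
force: [-1.0, -0.0, 6.6]
width: 0.0583
finger_force: 64.9
ee_pos: [0.4207, -0.2606, 0.3201]
width: 0.0583
finger_force: 65.5
ee_pos: [0.4219, -0.1248, 0.316]
width: 0.0583
ee_pos: [0.4232, 0.0093, 0.3164]
width: 0.0585
ee_pos: [0.4242, 0.1437, 0.3164]
width: 0.0584
ee_pos: [0.425, 0.2775, 0.3163]
width: 0.0584
tile in tool frame: front x 0.0453 y -0.0306..0.0282 w 0.05839641925908513
wp0.1 slide [ 0.846 -0.146  0.12 ] twist [ 0.003  0.001 -0.026] rows>=2.6
wp0.2 slide [ 0.847 -0.135  0.121] twist [ 0.003  0.001 -0.026] rows>=2.6
wp1.1 slide [ 0.    -0.     0.633] twist [ 0. -0. -0.] rows>=1.9
```

```bash
python3 -m handwheel '{"slide":[[0.846,-0.146,0.12],[0.846,-0.146,0.12],[0.846,-0.146,0.12],[0.846,-0.146,0.12]],"twist":[[0,0,-0.026],[0,0,-0.026],[0,0,-0.026],[0,0,-0.026]]}'|sed -n '2p;5p'
python3 -m handwheel '{"slide":[[0.847,-0.135,0.12],[0.847,-0.135,0.12],[0.847,-0.135,0.12],[0.847,-0.135,0.12],[0.847,-0.135,0.12],[0.847,-0.135,0.12]],"twist":[[0,0,-0.026],[0,0,-0.026],[0,0,-0.026],[0,0,-0.026],[0,0,-0.026],[0,0,-0.026]]}'|sed -n '2p;5p'
python3 - <<'E'
from h import *
p=cam("wrist");im=bot.grab_frame("wrist")[:,:,::-1].copy();cv2.imwrite("pics/b0.png",im)
chain(((*MARK[0],.28),rot(BY)),((*MARK[0],.185),rot(BY)))
# ticks / batten foot from here: bright-edge columns beside the tile
v=cv2.cvtColor(im,cv2.COLOR_BGR2HSV)[:,:,2].astype(int);pts=[]
q=project(p,[(.727,.27,.012),(.727,.25,.012),(.727,.23,.012)]);print(q.round(0))
for x,y in q:
    x=int(x);y=int(y)
    if 0<=x<560:
        col=cv2.GaussianBlur(v[max(0,y-25):y+25,x-1:x+2].astype(np.float32),(1,3),0).mean(1);k=np.argmax(np.diff(col));print(plane(p,[(x,max(0,y-25)+k+.5)],.012)[0].round(4),np.diff(col).max())
E
```

```text
ee_pos: [0.5553, 0.299, 0.2975]
width: 0.0583
ee_pos: [0.6775, 0.3206, 0.2809]
width: 0.0581
wp0.1 slide [0.01  0.013 0.008] twist [0.004 0.002 0.005] rows>=0.1
wp1.1 slide [ 0.    -0.     0.633] twist [0. 0. 0.] rows>=1.9
[[350. 148.]
 [378. 148.]
 [405. 149.]]
[0.7243 0.2701 0.012 ] 28.500008
[0.7155 0.2489 0.012 ] 29.083344
[0.7246 0.23   0.012 ] 32.58333
```

```bash
python3 -m handwheel '{"slide":[[0.003,0.013,0.2],[0.003,0.013,0.45],[0.003,0.013,0.58],[0.003,0.013,0.635],[0.003,0.013,0.635]],"twist":[[0,0,0],[0,0,0],[0,0,0],[0,0,0],[0,0,0]]}'|sed -n '2,5p'
python3 -m handwheel '{"slide":[[0,0,0],[0,0,0]],"twist":[[0,0,0],[0,0,0]]}'|sed -n '2p;4,5p'
```

```text
ee_pos: [0.6784, 0.3194, 0.1854]
tool_rot: [0.001, 1.0, 0.01, -0.0]
force: [-0.3, -0.0, -1.4]
width: 0.0586
ee_pos: [0.6794, 0.3197, 0.1873]
force: [1.3, -0.5, -2.1]
width: 0.0581
```

```bash
python3 -m handwheel '{"slide":[[-0.003,0,0.01],[-0.003,0,0.018],[-0.003,0,0.018]],"twist":[[0,0,0],[0,0,0],[0,0,0]]}'|sed -n '2p;4,5p'
python3 -m handwheel '{"slide":[[0,0,0],[0,0,0],[0,0,0]],"twist":[[0,0,0],[0,0,0],[0,0,0]]}' 0.85|sed -n '2p;4,5p'
python3 -m handwheel '{"slide":[[0,0,-0.2],[0,0,-0.5],[0,0,-0.8],[0,0,-0.8],[0,0,-0.8]],"twist":[[0,0,0],[0,0,0],[0,0,0],[0,0,0],[0,0,0]]}'|sed -n '2p;5,6p'
python3 - <<'E'
from h import *
p=cam("wrist");im=bot.grab_frame("wrist")[:,:,::-1].copy();cv2.imwrite("pics/b0b.png",im);tiles(p,im,.026,rows=(40,420))
B=(.4683,-.173,-.22)
chain(((.46,.28,.32),rot(0)),((.42,-.17,.32),rot(-.1)),((B[0],B[1],.24),rot(B[2])))
E
```

```text
ee_pos: [0.6787, 0.3194, 0.183]
force: [-0.7, -0.6, 0.3]
width: 0.0583
ee_pos: [0.6787, 0.3194, 0.1827]
force: [0.0, -0.6, -0.7]
width: 0.0727
ee_pos: [0.6787, 0.3196, 0.3045]
width: 0.0724
finger_force: 0.0
tile px [277. 207.] ctr [0.6801 0.3207] LxW [0.057 0.091] yaw -0.036
wp0.1 slide [-0.73   0.118 -0.058] twist [0.002 0.001 0.019] rows>=2.2
wp0.2 slide [-0.729  0.125 -0.058] twist [0.002 0.001 0.019] rows>=2.2
wp1.1 slide [-0.089  1.     0.   ] twist [-0.     0.     0.067] rows>=3.0
wp1.2 slide [-0.056  1.002  0.   ] twist [-0.     0.     0.067] rows>=3.0
wp1.3 slide [-0.022  1.004  0.   ] twist [-0.     0.     0.067] rows>=3.0
wp2.1 slide [ 0.322 -0.012  0.533] twist [-0.   -0.    0.24] rows>=1.9
```

```bash
python3 -m handwheel '{"slide":[[-0.73,0.12,-0.06],[-0.73,0.12,-0.06],[-0.73,0.12,-0.06],[-0.73,0.12,-0.06]],"twist":[[0,0,0.02],[0,0,0.02],[0,0,0.02],[0,0,0.02]]}' 1|sed -n '2p'
python3 -m handwheel '{"slide":[[-0.73,0.125,-0.06],[-0.73,0.125,-0.06],[-0.73,0.125,-0.06],[-0.73,0.125,-0.06]],"twist":[[0,0,0.02],[0,0,0.02],[0,0,0.02],[0,0,0.02]]}'|sed -n '2p'
python3 -m handwheel '{"slide":[[-0.09,1,0],[-0.09,1,0],[-0.09,1,0],[-0.09,1,0],[-0.09,1,0]],"twist":[[0,0,0.067],[0,0,0.067],[0,0,0.067],[0,0,0.067],[0,0,0.067]]}'|sed -n '2p'
python3 -m handwheel '{"slide":[[-0.056,1,0],[-0.056,1,0],[-0.056,1,0],[-0.056,1,0],[-0.056,1,0]],"twist":[[0,0,0.067],[0,0,0.067],[0,0,0.067],[0,0,0.067],[0,0,0.067]]}'|sed -n '2p'
python3 -m handwheel '{"slide":[[-0.022,1,0],[-0.022,1,0],[-0.022,1,0],[-0.022,1,0],[-0.022,1,0]],"twist":[[0,0,0.067],[0,0,0.067],[0,0,0.067],[0,0,0.067],[0,0,0.067]]}'|sed -n '2p'
python3 -m handwheel '{"slide":[[0.322,-0.012,0.53],[0.322,-0.012,0.53],[0.322,-0.012,0.53],[0.322,-0.012,0.53],[0.322,-0.012,0.53]],"twist":[[0,0,0.24],[0,0,0.24],[0,0,0.24],[0,0,0.24],[0,0,0.24]]}'|sed -n '1,3p'
python3 - <<'E'
from h import *
p=cam("wrist");im=bot.grab_frame("wrist")[:,:,::-1].copy();cv2.imwrite("pics/tb.png",im);tiles(p,im,rows=(40,420))
B=(.4683,-.173,-.22)
chain(((B[0],B[1],.171),rot(B[2])))
E
```

```text
ee_pos: [0.5678, 0.2992, 0.3106]
ee_pos: [0.4602, 0.28, 0.3208]
ee_pos: [0.449, 0.1289, 0.3211]
ee_pos: [0.4347, -0.0201, 0.3213]
ee_pos: [0.4208, -0.1688, 0.3213]
time_s: 54.8
ee_pos: [0.468, -0.1712, 0.2432]
tool_rot: [0.001, 0.994, -0.109, 0.001]
tile px [ 18. 304.] ctr [0.4514 0.0258] LxW [0.027 0.084] yaw -0.459
tile px [279. 228.] ctr [ 0.4675 -0.1719] LxW [0.056 0.088] yaw -0.177
wp0.1 slide [0.004 0.008 0.484] twist [ 0.004 -0.005  0.   ] rows>=1.5
```

```bash
python3 -m handwheel '{"slide":[[0,0.004,0.2],[0,0.004,0.4],[0,0.004,0.483],[0,0.004,0.483],[0,0.004,0.483]],"twist":[[0,0,-0.03],[0,0,-0.03],[0,0,-0.03],[0,0,-0.03],[0,0,-0.03]]}'|sed -n '2,5p'
python3 -m handwheel '{"slide":[[0,0,0],[0,0,0],[0,0,0],[0,0,0],[0,0,0]],"twist":[[0,0,0],[0,0,0],[0,0,0],[0,0,0],[0,0,0]]}' 0|sed -n '2p;4,6p'
python3 -m handwheel '{"slide":[[0,0,-0.3],[0,0,-0.6],[0,0,-0.97],[0,0,-0.97],[0,0,-0.97]],"twist":[[0,0,0],[0,0,0],[0,0,0],[0,0,0],[0,0,0]]}'|sed -n '2p;5,6p'
python3 - <<'E'
from h import *
heldtile("ht1")
chain(((.44,.20,.32),rot(0)),((*MARK[1],.28),rot(BY)),((*MARK[1],.183),rot(BY)))
E
```

```text
ee_pos: [0.4678, -0.1733, 0.171]
tool_rot: [0.001, 0.995, -0.103, 0.001]
force: [-0.9, -0.2, 0.4]
width: 0.0854
ee_pos: [0.468, -0.1734, 0.1713]
force: [-1.1, 0.8, 8.3]
width: 0.0584
finger_force: 64.0
ee_pos: [0.4676, -0.173, 0.317]
width: 0.0587
finger_force: 66.3
tile in tool frame: front x 0.0451 y -0.0302..0.0281 w 0.05865188175123529
wp0.1 slide [-0.229 -0.798 -0.012] twist [ 0.001 -0.    -0.138] rows>=2.5
wp0.2 slide [-0.173 -0.812 -0.012] twist [ 0.001 -0.    -0.138] rows>=2.5
wp0.3 slide [-0.117 -0.822 -0.011] twist [ 0.001 -0.    -0.138] rows>=2.5
wp1.1 slide [ 0.802 -0.063  0.133] twist [-0.     0.    -0.016] rows>=2.4
wp1.2 slide [ 0.802 -0.057  0.133] twist [-0.     0.    -0.016] rows>=2.4
wp2.1 slide [-0.    -0.     0.647] twist [0. 0. 0.] rows>=1.9
```

```bash
python3 -m handwheel '{"slide":[[-0.23,-0.8,-0.01],[-0.23,-0.8,-0.01],[-0.23,-0.8,-0.01],[-0.23,-0.8,-0.01],[-0.23,-0.8,-0.01]],"twist":[[0,0,-0.138],[0,0,-0.138],[0,0,-0.138],[0,0,-0.138],[0,0,-0.138]]}'|sed -n '2p;5p'
python3 -m handwheel '{"slide":[[-0.17,-0.81,-0.01],[-0.17,-0.81,-0.01],[-0.17,-0.81,-0.01],[-0.17,-0.81,-0.01],[-0.17,-0.81,-0.01]],"twist":[[0,0,-0.138],[0,0,-0.138],[0,0,-0.138],[0,0,-0.138],[0,0,-0.138]]}'|sed -n '2p;5p'
python3 -m handwheel '{"slide":[[-0.117,-0.82,-0.01],[-0.117,-0.82,-0.01],[-0.117,-0.82,-0.01],[-0.117,-0.82,-0.01],[-0.117,-0.82,-0.01]],"twist":[[0,0,-0.138],[0,0,-0.138],[0,0,-0.138],[0,0,-0.138],[0,0,-0.138]]}'|sed -n '2p;5p'
python3 -m handwheel '{"slide":[[0.8,-0.063,0.133],[0.8,-0.063,0.133],[0.8,-0.063,0.133],[0.8,-0.063,0.133]],"twist":[[0,0,-0.016],[0,0,-0.016],[0,0,-0.016],[0,0,-0.016]]}'|sed -n '2p;5p'
python3 -m handwheel '{"slide":[[0.8,-0.057,0.133],[0.8,-0.057,0.133],[0.8,-0.057,0.133],[0.8,-0.057,0.133],[0.8,-0.057,0.133],[0.8,-0.057,0.133]],"twist":[[0,0,-0.016],[0,0,-0.016],[0,0,-0.016],[0,0,-0.016],[0,0,-0.016],[0,0,-0.016]]}'|sed -n '2p;5p'
python3 - <<'E'
from h import *
chain(((*MARK[1],.183),rot(BY)))
E
```

```text
ee_pos: [0.458, -0.0482, 0.3148]
width: 0.0582
ee_pos: [0.45, 0.0747, 0.3169]
width: 0.058
ee_pos: [0.4411, 0.1982, 0.3184]
width: 0.0584
ee_pos: [0.5638, 0.2063, 0.2976]
width: 0.0583
ee_pos: [0.6794, 0.2174, 0.2793]
width: 0.0583
wp0.1 slide [ 0.009 -0.012  0.642] twist [ 0.005  0.003 -0.001] rows>=1.9
```

```bash
python3 -m handwheel '{"slide":[[0.005,-0.012,0.2],[0.005,-0.012,0.45],[0.005,-0.012,0.6],[0.005,-0.012,0.642],[0.005,-0.012,0.642],[0.005,-0.012,0.642]],"twist":[[0,0,0],[0,0,0],[0,0,0],[0,0,0],[0,0,0],[0,0,0]]}'|sed -n '2,5p'
python3 -m handwheel '{"slide":[[0,0,0],[0,0,0],[0,0,0]],"twist":[[0,0,0],[0,0,0],[0,0,0]]}' 0.85|sed -n '2p;4,5p'
python3 -m handwheel '{"slide":[[0,0,-0.2],[0,0,-0.5],[0,0,-0.8],[0,0,-0.8],[0,0,-0.8]],"twist":[[0,0,0],[0,0,0],[0,0,0],[0,0,0],[0,0,0]]}'|sed -n '2p;5,6p'
python3 - <<'E'
from h import *
p=cam("wrist");im=bot.grab_frame("wrist")[:,:,::-1].copy();cv2.imwrite("pics/b1b.png",im);tiles(p,im,.026,rows=(40,420))
chain(((.46,.18,.32),rot(0)),((.42,.06,.32),rot(0)),((.4458,.0554,.24),rot(0)))
E
```

```text
ee_pos: [0.6808, 0.22, 0.184]
tool_rot: [0.001, 1.0, 0.008, 0.001]
force: [-0.3, -0.0, -1.5]
width: 0.0586
ee_pos: [0.6814, 0.22, 0.1831]
force: [0.0, -0.4, -0.3]
width: 0.0729
ee_pos: [0.6814, 0.2202, 0.3044]
width: 0.0729
finger_force: 0.0
tile px [437. 401.] ctr [0.4891 0.0606] LxW [0.042 0.048] yaw 0.214
tile px [152. 210.] ctr [0.6787 0.3206] LxW [0.06 0.09] yaw -0.009
tile px [278. 206.] ctr [0.6833 0.2207] LxW [0.056 0.092] yaw 0.049
wp0.1 slide [-0.739  0.122 -0.058] twist [0.002 0.001 0.017] rows>=2.3
wp0.2 slide [-0.738  0.128 -0.058] twist [0.002 0.001 0.017] rows>=2.3
wp1.1 slide [-0.267  0.8   -0.   ] twist [-0. -0. -0.] rows>=2.5
wp2.1 slide [0.172 0.031 0.533] twist [-0.  0.  0.] rows>=1.7
```

```bash
python3 -m handwheel '{"slide":[[-0.74,0.12,-0.06],[-0.74,0.12,-0.06],[-0.74,0.12,-0.06],[-0.74,0.12,-0.06]],"twist":[[0,0,0.017],[0,0,0.017],[0,0,0.017],[0,0,0.017]]}' 1|sed -n '2p'
python3 -m handwheel '{"slide":[[-0.74,0.128,-0.06],[-0.74,0.128,-0.06],[-0.74,0.128,-0.06],[-0.74,0.128,-0.06]],"twist":[[0,0,0.017],[0,0,0.017],[0,0,0.017],[0,0,0.017]]}'|sed -n '2p'
python3 -m handwheel '{"slide":[[-0.267,0.8,0],[-0.267,0.8,0],[-0.267,0.8,0],[-0.267,0.8,0],[-0.267,0.8,0]],"twist":[[0,0,0],[0,0,0],[0,0,0],[0,0,0],[0,0,0]]}'|sed -n '2p'
python3 -m handwheel '{"slide":[[0.17,0.03,0.3],[0.17,0.03,0.53],[0.17,0.03,0.53],[0.17,0.03,0.53],[0.17,0.03,0.53]],"twist":[[0,0,0],[0,0,0],[0,0,0],[0,0,0],[0,0,0]]}'|sed -n '1,3p'
python3 - <<'E'
from h import *
p=cam("wrist");im=bot.grab_frame("wrist")[:,:,::-1].copy();cv2.imwrite("pics/ta.png",im);r=tiles(p,im,rows=(40,420))
chain(((.4458,.0554,.171),rot(0)))
E
```

```text
ee_pos: [0.5684, 0.2, 0.3103]
ee_pos: [0.4594, 0.1803, 0.3204]
ee_pos: [0.4219, 0.0602, 0.3211]
time_s: 62.15
ee_pos: [0.4463, 0.0563, 0.2428]
tool_rot: [0.001, 1.0, 0.0, 0.001]
tile px [279. 227.] ctr [0.4472 0.0561] LxW [0.056 0.089] yaw 0.042
wp0.1 slide [-0.004  0.005  0.48 ] twist [ 0.003 -0.007  0.   ] rows>=1.4
```

```bash
python3 -m handwheel '{"slide":[[0.003,0,0.2],[0.003,0,0.4],[0.003,0,0.48],[0.003,0,0.48],[0.003,0,0.48]],"twist":[[0,0,0],[0,0,0],[0,0,0],[0,0,0],[0,0,0]]}'|sed -n '2,5p'
python3 -m handwheel '{"slide":[[0,0,0],[0,0,0],[0,0,0],[0,0,0],[0,0,0]],"twist":[[0,0,0],[0,0,0],[0,0,0],[0,0,0],[0,0,0]]}' 0|sed -n '2p;4,6p'
python3 -m handwheel '{"slide":[[0,0,-0.3],[0,0,-0.6],[0,0,-0.97],[0,0,-0.97],[0,0,-0.97]],"twist":[[0,0,0],[0,0,0],[0,0,0],[0,0,0],[0,0,0]]}'|sed -n '2p;5,6p'
python3 - <<'E'
from h import *
heldtile("ht2")
chain(((.46,.12,.32),rot(0)),((*MARK[2],.28),rot(BY)),((*MARK[2],.183),rot(BY)))
E
```

```text
ee_pos: [0.4463, 0.0557, 0.1707]
tool_rot: [0.001, 1.0, -0.0, 0.001]
force: [0.3, 0.0, -0.2]
width: 0.0851
ee_pos: [0.4461, 0.0556, 0.171]
force: [-1.2, -0.6, 8.4]
width: 0.0587
finger_force: 63.9
ee_pos: [0.4457, 0.0558, 0.3168]
width: 0.0583
finger_force: 66.5
tile in tool frame: front x 0.0462 y -0.0305..0.0282 w 0.05828573669564611
wp0.1 slide [ 0.099 -0.428 -0.034] twist [ 0.004 -0.001 -0.001] rows>=1.3
wp1.1 slide [0.74  0.003 0.133] twist [ 0.    -0.    -0.016] rows>=2.3
wp1.2 slide [0.74  0.009 0.133] twist [ 0.    -0.    -0.016] rows>=2.3
wp2.1 slide [ 0.    -0.     0.647] twist [ 0.  0. -0.] rows>=1.9
```

```bash
python3 -m handwheel '{"slide":[[0.1,-0.43,-0.03],[0.1,-0.43,-0.03],[0.1,-0.43,-0.03]],"twist":[[0,0,0],[0,0,0],[0,0,0]]}'|sed -n '2p;5p'
python3 -m handwheel '{"slide":[[0.74,0,0.133],[0.74,0,0.133],[0.74,0,0.133],[0.74,0,0.133]],"twist":[[0,0,-0.016],[0,0,-0.016],[0,0,-0.016],[0,0,-0.016]]}'|sed -n '2p;5p'
python3 -m handwheel '{"slide":[[0.74,0.01,0.133],[0.74,0.01,0.133],[0.74,0.01,0.133],[0.74,0.01,0.133],[0.74,0.01,0.133],[0.74,0.01,0.133]],"twist":[[0,0,-0.016],[0,0,-0.016],[0,0,-0.016],[0,0,-0.016],[0,0,-0.016],[0,0,-0.016]]}'|sed -n '2p;5p'
python3 - <<'E'
from h import *
chain(((*MARK[2],.183),rot(BY)))
E
```

```text
ee_pos: [0.4607, 0.1218, 0.3174]
width: 0.0581
ee_pos: [0.5725, 0.1193, 0.2966]
width: 0.0587
ee_pos: [0.681, 0.1194, 0.2797]
width: 0.0582
wp0.1 slide [0.008 0.002 0.644] twist [ 0.004  0.004 -0.001] rows>=1.9
```

Place it, then retreat to an overview pose over the board.

```bash
python3 -m handwheel '{"slide":[[0.003,0.002,0.2],[0.003,0.002,0.45],[0.003,0.002,0.6],[0.003,0.002,0.644],[0.003,0.002,0.644],[0.003,0.002,0.644]],"twist":[[0,0,0],[0,0,0],[0,0,0],[0,0,0],[0,0,0],[0,0,0]]}'|sed -n '2,5p'
python3 -m handwheel '{"slide":[[0,0,0],[0,0,0],[0,0,0]],"twist":[[0,0,0],[0,0,0],[0,0,0]]}' 0.85|sed -n '2p;4,5p'
python3 -m handwheel '{"slide":[[0,0,-0.2],[0,0,-0.5],[0,0,-0.8],[0,0,-0.8],[0,0,-0.8]],"twist":[[0,0,0],[0,0,0],[0,0,0],[0,0,0],[0,0,0]]}'|sed -n '2p;5,6p'
python3 -m handwheel '{"slide":[[-0.7,0,-0.5],[-0.7,0,-0.5],[-0.7,0,-0.5],[-0.7,0,-0.5]],"twist":[[0,0,0],[0,0,0],[0,0,0],[0,0,0]]}'|sed -n '2p'
python3 -m handwheel '{"slide":[[-0.7,-0.3,-0.6],[-0.7,-0.3,-0.6],[-0.7,-0.3,-0.6],[-0.7,-0.3,-0.6],[-0.7,-0.3,-0.6],[-0.7,-0.3,-0.6],[-0.7,-0.3,-0.6]],"twist":[[0,0.6,0],[0,0.6,0],[0,0.6,0],[0,0.6,0],[0,0.6,0],[0,0.6,0],[0,0.6,0]]}'|sed -n '1,2p'
python3 - <<'E'
from h import *
p=cam("wrist");im=bot.grab_frame("wrist")[:,:,::-1].copy();cv2.imwrite("pics/f_w.png",im);tiles(p,im,.026,rows=(0,420))
print("marks px",project(p,[(*m,.026) for m in MARK]).round(0))
for n in("side","top"):
    g=bot.grab_frame(n)[:,:,::-1].copy();cv2.imwrite(f"pics/f_{n}.png",g);q=cam(n)
    print(n);tiles(q,g,.026,rows=(100,300)) if n=="top" else None
s=cv2.imread("pics/f_side.png")
cv2.imwrite("pics/v14.png",np.hstack([cv2.resize(im,(400,300)),cv2.resize(s[120:360,200:480],(400,343))[:300]]))
E
```

```text
ee_pos: [0.6826, 0.1192, 0.1841]
tool_rot: [0.001, 1.0, 0.008, 0.001]
force: [0.4, -0.0, -1.7]
width: 0.0582
ee_pos: [0.6832, 0.1191, 0.1833]
force: [0.1, -0.6, -0.4]
width: 0.073
ee_pos: [0.6833, 0.1193, 0.3046]
width: 0.0723
finger_force: 0.0
ee_pos: [0.5759, 0.1178, 0.3793]
time_s: 67.55
ee_pos: [0.4736, 0.161, 0.4657]
tile px [235. 118.] ctr [0.6791 0.2199] LxW [0.058 0.088] yaw 0.018
tile px [162. 116.] ctr [0.681  0.3181] LxW [0.06  0.098] yaw 0.018
tile px [296. 110.] ctr [0.6912 0.1401] LxW [0.097 0.108] yaw 0.005
marks px [[161. 117.]
 [236. 117.]
 [311. 117.]]
side
top
```

View pics/v14.png

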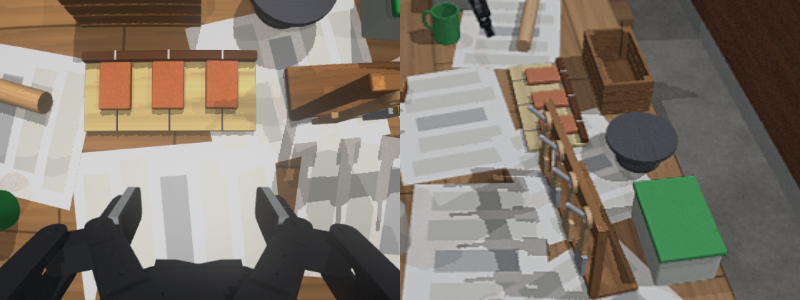

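The last picture shows the three tiles centred on their lines against the batten, at (115,85), (168,85) and (221,85). The side view shows four tools hanging on the pegs.

```bash
python3 -c "
from cell import bot
print(bot.job_done())"
```

```text
the job is handed in; nothing more can be done
None
```

The job is handed in: the last pictures show all four clay tools hanging on the pegs, the three tiles in a row on their lines up to the batten, and the mugs and dish apparently where they were; the hand-in gave no verdict.

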